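# Walk the case of singles up onto the cork mat

## Task

The tall wooden case of singles stands on the slate where the washing water will run: walk it up onto the cork mat behind it by the handle on its lid, tipping up one end at a time and swinging that end forward while the other end's bottom corner stays down as the pivot, so that one end is set down on the mat first and then the other follows. The latch will not bear its weight, so never lift the case clear of the table; let each end down softly, and leave everything else where it lies. Finish with the case let go, standing upright with its whole base on the mat.

Things in the scene. Friction and masses are not known exactly. Their poses are not given: they have to be found in the camera images.
- case_center (a point): the tall wooden case for 7-inch singles with a brass latch: 90 mm deep (its x), 190 mm long (its y), 190 mm tall (its z), flat underside; loose, about 0.75 to 1 kg, its weight near its middle; on top of the lid is a fixed brass bar handle. This point is the middle of the case, 95 mm above its underside. z is up when it stands; the latch side faces -x and at the start the mat lies on its +x side
- handle (a point): middle of the handle's bar, 129 mm above the case's middle (224 mm above its underside). The bar runs along the case's y, 163 mm long, section 12 mm (x) by 14 mm (z); its underside is 27 mm above the lid. Two posts hold it at y = -75 and +75 mm, so it can be gripped anywhere between y = -60 and +60 mm, the fingers closing along the case's x
- mat: flat cork mat fixed on the slate, 150 mm (x) by 250 mm (y), 8 mm thick; origin in the middle of its underside, at the level of the slate; its axes lie along its sides. Slate: z = 0, mat top: z = 0.008
- front_left (a point): bottom corner of the case, front left (-x, +y), on its underside, 45 mm and 95 mm from its middle
- front_right (a point): bottom corner of the case, front right (-x, -y), on its underside, 45 mm and 95 mm from its middle
- rear_left (a point): bottom corner of the case, rear left (+x, +y), on its underside, 45 mm and 95 mm from its middle
- rear_right (a point): bottom corner of the case, rear right (+x, -y), on its underside, 45 mm and 95 mm from its middle
- record_mid (a point): bystander, grey vinyl single: flat disc 175 mm across, 3 mm thick, lying flat; this point is at its origin in plan, 1.5 mm above the surface it lies on
- spindle_cap_mid (a point): bystander, white ceramic spindle cap: 100 mm across, 48 mm tall, stepped with a small knob on top; this point is at its origin in plan, 24 mm above the surface it lies on
- roller_mid (a point): bystander, black rubber roller 90 mm wide, 38 mm thick, with a wooden handle; 160 mm long along its x, the roller at the +x end; this point is at its origin in plan, 19 mm above the surface it lies on
- pad_tin_mid (a point): bystander, closed round tin of brush pads, 97 mm across, 38 mm tall; this point is at its origin in plan, 19 mm above the surface it lies on
- wash_bottle_mid (a point): bystander, amber bottle standing up, 60 mm across, 150 mm tall; this point is at its origin in plan, 75 mm above the surface it lies on
- kit_box_mid (a point): bystander, low wooden kit box with a latch, 80 (x) by 130 (y) by 55 mm tall; this point is at its origin in plan, 27.5 mm above the surface it lies on
Not all that is in view belongs to the job. Of the things shaped like the part that bears case_center, the wooden one is meant.

How it is judged (in metres and radians):
On the way, in this order (a step that is already met when the one before it is completed fails the run):
1. one end of the case is tipped up (both its corners over 10 mm) while a corner of the other end stays down (((height (world z) of each of front_left, rear_left above 0.01 m and height (world z) of any of front_right, rear_right below 0.006 m) or (height (world z) of each of front_right, rear_right above 0.01 m and height (world z) of any of front_left, rear_left below 0.006 m))), for 0.1 s.
2. one end has been set down on the mat (a corner of it is over the mat and the case bears on the mat) while the other end still stands on the slate ((((((x of front_left in the frame of mat between -0.075 and 0.075 m and y of front_left in the frame of mat between -0.125 and 0.125 m) and height (world z) of front_left below 0.022 m) or ((x of rear_left in the frame of mat between -0.075 and 0.075 m and y of rear_left in the frame of mat between -0.125 and 0.125 m) and height (world z) of rear_left below 0.022 m)) and angle between case_center's own z axis and vertical below 0.11 rad and contact force between case and mat above 0.3 N and height (world z) of any of front_right, rear_right below 0.006 m and not (x of front_right in the frame of mat between -0.075 and 0.075 m and y of front_right in the frame of mat between -0.125 and 0.125 m) and not (x of rear_right in the frame of mat between -0.075 and 0.075 m and y of rear_right in the frame of mat between -0.125 and 0.125 m)) or ((((x of front_right in the frame of mat between -0.075 and 0.075 m and y of front_right in the frame of mat between -0.125 and 0.125 m) and height (world z) of front_right below 0.022 m) or ((x of rear_right in the frame of mat between -0.075 and 0.075 m and y of rear_right in the frame of mat between -0.125 and 0.125 m) and height (world z) of rear_right below 0.022 m)) and angle between case_center's own z axis and vertical below 0.11 rad and contact force between case and mat above 0.3 N and height (world z) of any of front_left, rear_left below 0.006 m and not (x of front_left in the frame of mat between -0.075 and 0.075 m and y of front_left in the frame of mat between -0.125 and 0.125 m) and not (x of rear_left in the frame of mat between -0.075 and 0.075 m and y of rear_left in the frame of mat between -0.125 and 0.125 m)))), for 0.2 s.
3. the other end is tipped up in its turn (both its corners over 12 mm) while the first end stays down on the mat (((((x of front_left in the frame of mat between -0.075 and 0.075 m and y of front_left in the frame of mat between -0.125 and 0.125 m) or (x of rear_left in the frame of mat between -0.075 and 0.075 m and y of rear_left in the frame of mat between -0.125 and 0.125 m)) and height (world z) of any of front_left, rear_left below 0.016 m and height (world z) of each of front_right, rear_right above 0.012 m) or (((x of front_right in the frame of mat between -0.075 and 0.075 m and y of front_right in the frame of mat between -0.125 and 0.125 m) or (x of rear_right in the frame of mat between -0.075 and 0.075 m and y of rear_right in the frame of mat between -0.125 and 0.125 m)) and height (world z) of any of front_right, rear_right below 0.016 m and height (world z) of each of front_left, rear_left above 0.012 m))), for 0.1 s.
At the end, for the whole second after the job is handed in: all four bottom corners of the case are over the mat and rest on it (height 8 mm, -2/+3 mm), the case is upright within 0.03 rad, and no bystander has moved 20 mm (x of front_left in the frame of mat between -0.075 and 0.075 m and y of front_left in the frame of mat between -0.125 and 0.125 m and height (world z) of front_left between 0.006 and 0.011 m and x of front_right in the frame of mat between -0.075 and 0.075 m and y of front_right in the frame of mat between -0.125 and 0.125 m and height (world z) of front_right between 0.006 and 0.011 m and x of rear_left in the frame of mat between -0.075 and 0.075 m and y of rear_left in the frame of mat between -0.125 and 0.125 m and height (world z) of rear_left between 0.006 and 0.011 m and x of rear_right in the frame of mat between -0.075 and 0.075 m and y of rear_right in the frame of mat between -0.125 and 0.125 m and height (world z) of rear_right between 0.006 and 0.011 m and angle between case_center's own z axis and vertical below 0.03 rad and distance of each of record_mid, spindle_cap_mid, roller_mid, pad_tin_mid, wash_bottle_mid, kit_box_mid from where it was at the start of the episode below 0.02 m); the robot touches nothing.
It fails at once if the case is lifted clear: all four bottom corners are more than 7 mm above the slate or mat under them ((height (world z) of front_left above 0.015 m or (height (world z) of front_left above 0.007 m and not (x of front_left in the frame of mat between -0.077 and 0.077 m and y of front_left in the frame of mat between -0.127 and 0.127 m))) and (height (world z) of front_right above 0.015 m or (height (world z) of front_right above 0.007 m and not (x of front_right in the frame of mat between -0.077 and 0.077 m and y of front_right in the frame of mat between -0.127 and 0.127 m))) and (height (world z) of rear_left above 0.015 m or (height (world z) of rear_left above 0.007 m and not (x of rear_left in the frame of mat between -0.077 and 0.077 m and y of rear_left in the frame of mat between -0.127 and 0.127 m))) and (height (world z) of rear_right above 0.015 m or (height (world z) of rear_right above 0.007 m and not (x of rear_right in the frame of mat between -0.077 and 0.077 m and y of rear_right in the frame of mat between -0.127 and 0.127 m)))).
It fails at once if an end of the case is let fall or the case is knocked (turning faster than 3 rad/s) (angular speed of case above 3 rad/s).
It fails at once if the case is tipped more than 0.6 rad (angle between case_center's own z axis and vertical above 0.6 rad).
It fails at once if a bystander is moved 20 mm (distance of any of record_mid, spindle_cap_mid, roller_mid, pad_tin_mid, wash_bottle_mid, kit_box_mid from where it was at the start of the episode above 0.02 m).
It also fails if it takes over 58 s, if anything falls off the work surface, if the arm or the gripper's body presses on something with over 40 N, if the wrist force passes 120 N, or if a joint passes its speed limit or range.

## Robot

A 7-joint arm with a two-finger parallel gripper is mounted at the origin on the work surface. World frame = base frame: x ahead of the robot, y to its left, z up, the work surface at z = 0. Lengths are in m, angles in degrees, forces in N, time in s.
With the tool pointing down it reaches from about 0.425 to 0.875 m from the base axis. Payload 4.7 kg.
Tool frame: the origin (TCP) lies between the finger pads; the fingertips stand 8 mm ahead of it and the grasp point (between the pads) lies 11 mm behind it; z points along the fingers, y is the direction in which the jaws open and shut (so a half turn about z gives the same grasp; the last joint's range is limited). The gripper opens to 85 mm and grips with 20 to 120 N. Pads are 22 mm wide; open, the fingers measure 114 mm over their backs; the gripper's body (76 mm by 85 mm) begins 54 mm behind the grasp point. The pads swing forward as they close: fully open they stand 13 mm farther back than shut.
Start: joints at [74.605, 18.392, -4.016, 83.108, 1.295, 78.541, -3.26], TCP at [0.181, -0.624, 0.239] pointing down, gripper open.
Joint ranges: [-163.93, 163.93], [-17.29, 119.83], [-79.2, 71.16], [3.27, 140.29], [-89.18, 269.18], [5.43, 117.66], [-154.24, 154.24]. Speed limits (degrees/s): [147.25, 147.25, 180, 180, 180, 180, 180].

## Interface

Orientations are given as [roll, pitch, yaw] about the fixed x, y, z axes, in that order (R = Rz(yaw) Ry(pitch) Rx(roll)).
In Python, from plant import * gives the robot as it stands.
- The arm moves only by the shell command python3 -m crank 'ROWS' [FORCE]. ROWS is JSON, a list of rows, each an object with "rot": the turn, a rotation vector about the tool's x, y, z in rad, a list of three; "linear": the shift along the tool's x, y, z in mm, a list of three; "hand": the finger opening in mm, from 0 to 85.4. In form: [{"rot": [wx, wy, wz], "linear": [dx, dy, dz], "hand": hand}, ...]. A call has 1 to 10 rows; each row is the pose to reach, as a shift and turn from the pose commanded when the call began, along the tool's axes at that moment; what a row does not reach only later rows make up. A row lasts 1/10 s, in which the tool goes at most 50 mm and 8.59 degrees, less where a joint would pass 70% of its speed; a pose out of reach is approached as far as the arm can. A call with a gripper value outside its range is refused whole. The fingers move at their own pace and stop on an object; FORCE is the grip in N (left out, the last holds). Time passes only in rows, so rows that repeat a pose let the fingers close. It gives the time, the measured TCP pose, the force and the opening at its end, in the units of the state.
- read_state(): the state, without advancing time (a new reading comes with each control period).
- read_camera(name): name is "side" or "top" or "wrist"; returns a dict with "img" (400x640x3 uint8, red, green, blue), "fx", "fy", "cx", "cy" (pixels), "R" (3x3) and "t" (3): a world point X has camera coordinates R X + t; the wrist camera has in their place "T_tool_cam" (4x4, takes a point from camera to tool coordinates, whose origin is the TCP and whose axes are the flange's). Camera axes: x right, y down, z forward; pixel columns grow to the right and rows downward; lengths in m; the calibration is good to about 2 mm. A picture is of the moment at which its call begins: read the wrist's pose just before it. There is no depth.
- finish_job(): hands the job in, once; it reports no verdict.
Trained networks look in a picture, given as the dict that the camera call returned (one of the last four; its "shot" number tells which), for a name from the list of things; names that differ only in an ending like _2 or _b are one class to them, and where a whole thing is asked for, a point or a joint stands for the part that bears it (a point fixed in the world has none). Each returns a list of dicts, best first, with "score" (0 to 1); they miss things now and then, are a little off and sometimes report something else, mostly with a low value. They report only what shows in the picture. A call takes as long as a camera call. They do not tell look-alikes from the thing itself.
- regions_of(query, picture): "region" (400x640 bool, what is visible of it) and "xy" ([column, row] in pixels, amid what is visible of it).
- place_of(query, picture): "xy" ([column, row] in pixels: a listed point, or the origin of a listed thing).
The state is a dict: "t": time; "q": joint angles; "qvel": joint speeds; "effort": joint torques, N m; "tool_pos": TCP position; "tcp_rot": TCP orientation; "wrist_force": force on the tool from outside, world axes, zero at the start; "wrist_torque": the same for the moment, N m; "gripper_width": finger opening in m.
Only numpy, scipy, OpenCV 4.12 (cv2) and the standard library are available. Lean on these libraries where they do the work, as an engineer would, in place of code of your own. Each camera call takes 0.05 s, during which the arm holds its last target.

## Working session

There is one attempt and no reset: what is moved stays moved. The work goes in short steps, Python scripts to look and compute and a shell command to move; the robot and the scene stay as the last step left them, time stands still between calls to the robot, and variables do not carry over. Pictures are saved under pics/ and viewed, and the job is handed in when it is done.

```bash
ls; mkdir -p pics; cat > h.py <<'E'
from plant import *
import numpy as np, cv2
from scipy.spatial.transform import Rotation as Ro
def save(p,n): cv2.imwrite('pics/'+n,p['img'][:,:,::-1])
def proj(p,X):
    c=np.array(p['R'])@np.array(X)+np.array(p['t']); return np.array([p['fx']*c[0]/c[2]+p['cx'],p['fy']*c[1]/c[2]+p['cy']])
def ray(p,xy,z):
    R=np.array(p['R']);t=np.array(p['t']); d=R.T@np.array([(xy[0]-p['cx'])/p['fx'],(xy[1]-p['cy'])/p['fy'],1]); o=-R.T@t
    return o+d*(z-o[2])/d[2]
E
python3 - <<'E'
from h import *
s=read_state(); print(s)
for n in('side','top'):
    p=read_camera(n); save(p,n+'0.png')
    print(n,-np.array(p['R']).T@np.array(p['t']))
    for q,z in [('case_center',.095),('handle',.224),('mat',0),('front_left',0),('front_right',0),('rear_left',0),('rear_right',0),('record_mid',.0015),('spindle_cap_mid',.024),('roller_mid',.019),('pad_tin_mid',.019),('wash_bottle_mid',.075),('kit_box_mid',.0275)]:
        for r in place_of(q,p)[:3]: print(q,np.round(r['xy'],1),round(r['score'],2),np.round(ray(p,r['xy'],z),3))
E
```

```text
pics
{'t': 0.0, 'q': array([74.60224289, 18.43961507, -4.0166417 , 83.17706732,  1.29584996,
       78.54118918, -3.26076308]), 'qvel': array([-0.11147551,  0.05088341, -0.09080419,  0.05489143,  0.01688407,
        0.01653088, -0.10485497]), 'effort': array([-7.03051064e-04, -4.93576384e+01, -3.82586606e-01, -3.14337981e+01,
        1.31320805e-02,  1.10835739e-02, -3.82642202e-05]), 'tool_pos': array([ 0.1812127 , -0.62366437,  0.23819838]), 'tcp_rot': array([-1.79887429e+02,  6.37331465e-03,  1.62080212e+01]), 'wrist_force': array([ 1.02584333, -0.02736082,  0.10467787]), 'wrist_torque': array([-0.01564092,  0.02663552,  0.02416306]), 'gripper_width': 0.08539323056669117}
side [ 0.09278396 -1.27947979  1.25364892]
case_center [290.1 216.3] 0.89 [ 0.487 -0.052  0.095]
case_center [328.7 337.9] 0.57 [ 0.419 -0.557  0.095]
case_center [368.9 243.8] 0.51 [ 0.682 -0.275  0.095]
handle [287.4 185.6] 0.85 [ 0.486 -0.042  0.224]
handle [325.1 309.5] 0.75 [ 0.407 -0.556  0.224]
mat [320.5 217.7] 0.69 [ 0.622 -0.001  0.   ]
front_left [300.8 388. ] 0.73 [ 0.315 -0.616  0.   ]
front_left [26
[... 964 characters left out ...]
57 [ 0.415 -0.553  0.095]
case_center [314.  137.6] 0.37 [ 0.776 -0.077  0.095]
handle [512.7 269.5] 0.57 [ 0.405 -0.557  0.224]
handle [301.4 243.1] 0.55 [ 0.478 -0.045  0.224]
mat [290.6 197.6] 0.93 [0.612 0.002 0.   ]
front_right [484.3 228.5] 0.83 [ 0.505 -0.587  0.   ]
rear_left [470.4 296.6] 0.62 [ 0.303 -0.534  0.   ]
rear_right [453.8 230.9] 0.95 [ 0.5   -0.495  0.   ]
record_mid [205.2 201.6] 0.92 [0.605 0.269 0.002]
spindle_cap_mid [260.4 147.3] 0.73 [0.768 0.091 0.024]
roller_mid [390.  234.9] 0.85 [ 0.492 -0.298  0.019]
pad_tin_mid [313.6 136.9] 0.94 [ 0.798 -0.074  0.019]
wash_bottle_mid [373.8 169. ] 0.82 [ 0.684 -0.249  0.075]
kit_box_mid [207.2 265.1] 0.96 [0.412 0.253 0.028]
```

View pics/side0.png

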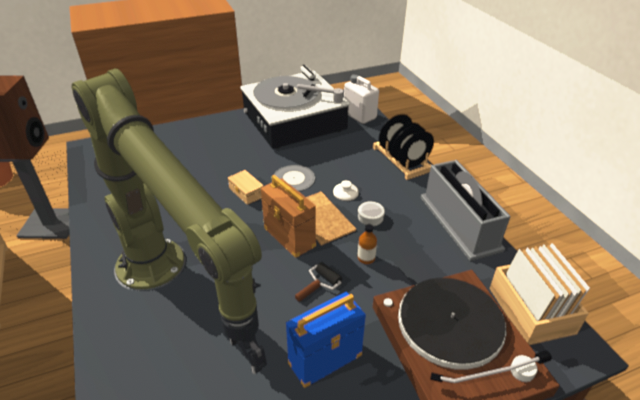

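View pics/top0.png

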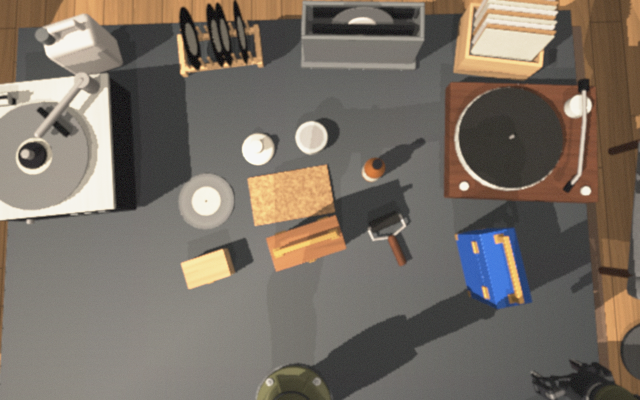

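The look-alikes are the wooden case at side (289,217) / top (305,243) and the blue case at side (325,340) / top (495,267). The wooden one is meant. Next is a close crop of it, along with the mat and handle geometry.

```bash
python3 - <<'E'
from h import *
p=read_camera('top'); c=p['img'][155:280,235:355]
cv2.imwrite('pics/top1.png',cv2.resize(c,None,fx=4.5,fy=4.5,interpolation=cv2.INTER_CUBIC)[:,:,::-1])
for q in('mat','case_center','handle'):
  for r in regions_of(q,p)[:3]:
    m=r['region'].astype(np.uint8); print(q,r['score'],r['xy'],m.sum(),cv2.minAreaRect(cv2.findNonZero(m)))
s=read_camera('side'); c=s['img'][165:265,250:365]
cv2.imwrite('pics/side1.png',cv2.resize(c,None,fx=5,fy=5,interpolation=cv2.INTER_CUBIC)[:,:,::-1])
E
```

```text
mat 0.85 [292.6, 195.9] 3759 ((290.9093933105469, 194.98658752441406), (47.906822204589844, 80.57847595214844), 79.99201965332031)
case_center 0.96 [310.0, 240.0] 2596 ((306.27020263671875, 243.16192626953125), (37.47115707397461, 74.4049301147461), 71.93952178955078)
case_center 0.93 [491.8, 269.3] 4690 ((493.47283935546875, 268.0062255859375), (84.06065368652344, 61.24896240234375), 77.125)
case_center 0.62 [205.7, 199.4] 2437 ((206.0, 201.0), (54.0, 54.0), 90.0)
handle 0.95 [306.1, 243.0] 2610 ((305.8500061035156, 243.0500030517578), (37.94732666015625, 74.31351470947266), 71.56504821777344)
handle 0.91 [492.9, 268.6] 4596 ((493.3005065917969, 267.9690856933594), (83.57278442382812, 60.41225814819336), 77.00537872314453)
```

View pics/top1.png

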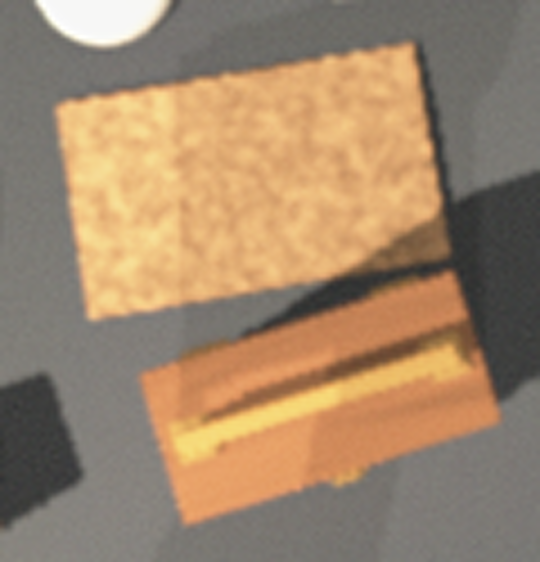

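View pics/side1.png

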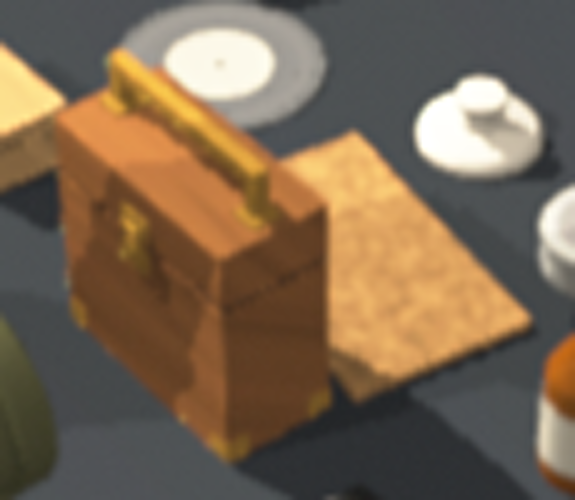

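The crops show the brown wooden case with its brass handle. Its lid corners are at about (140,375), (450,270), (500,420), (187,522) in the top crop. The mat lies behind it, with corners (57,103), (413,43), (450,260), (90,320).

```bash
python3 - <<'E'
from h import *
p=read_camera('top'); s=read_camera('side')
def cr(l,z): return np.array([ray(p,(x/4.5+235-.4,y/4.5+155-.4),z)[:2] for x,y in l])
lid=cr([(140,375),(450,270),(500,420),(187,522)],.19)  # RL RR FR FL
mat=cr([(57,103),(413,43),(450,260),(90,320)],.008)
def fit(P,L,W):
    loc=np.array([(W/2,L/2),(W/2,-L/2),(-W/2,-L/2),(-W/2,L/2)])
    c=P.mean(0);A=(P-c).T@loc;th=np.arctan2(A[1,0]-A[0,1],A[0,0]+A[1,1])
    R=np.array([[np.cos(th),-np.sin(th)],[np.sin(th),np.cos(th)]])
    return c,np.degrees(th),np.round(1e3*(P-c-loc@R.T),1),R,c+loc@R.T
c,th,e,R,_=fit(lid,.19,.09);print('case',c,th,e.tolist())
cm,tm,em,Rm,_=fit(mat,.25,.15);print('mat',cm,tm,em.tolist())
h=cr([(185,442),(462,355)],.231);print('handle ends',h,h.mean(0),np.linalg.norm(h[1]-h[0]))
for n,x,y in[('FL',-.045,.095),('FR',-.045,-.095),('RL',.045,.095),('RR',.045,-.095)]:
    w=c+R@[x,y]; print(n,w,'mat',Rm.T@(w-cm),'side px',proj(s,[*w,0]), 'crop',(proj(s,[*w,0])-[250,165])*5)
w=(-45,95)
print('handle side crop',[(proj(s,[*(c+R@[0,y]),.231])-[250,165])*5 for y in(.08,-.08)])
for q in Rm@np.array([[.075,.125],[.075,-.125],[-.075,-.125]]).T and [] if 0 else [cm+Rm@np.array(v) for v in([.075,.125],[.075,-.125],[-.075,-.125])]: print((proj(s,[*q,.008])-[250,165])*5)
E
```

```text
case [ 0.47773986 -0.05288502] 17.23131797262325 [[-0.8, -1.5], [-0.5, 1.2], [-0.3, 1.4], [1.6, -1.0]]
mat [0.62022952 0.00099999] 8.326931404539152 [[0.9, -0.2], [0.7, 0.5], [-0.9, 0.2], [-0.7, -0.6]]
handle ends [[ 0.45550906  0.01860169]
 [ 0.50000838 -0.133713  ]] [ 0.47775872 -0.05755566] 0.15868192948607623
FL [0.40661775 0.0245207 ] mat [-0.20795354  0.05420829] side px [263.18931483 227.97159516] crop [ 65.94657415 314.85797578]
FR [ 0.46290148 -0.15695145] mat [-0.1785442  -0.13350184] side px [294.57736199 257.53018637] crop [222.88680996 462.65093187]
RL [0.49257824 0.05118142] mat [-0.11903822  0.06813903] side px [283.11959717 217.58055676] crop [165.59798586 262.90278378]
RR [ 0.54886197 -0.13029074] mat [-0.08962888 -0.11957109] side px [314.97210495 245.74035332] crop [324.86052474 403.70176659]
handle side crop [array([110.56013761,  49.3866026 ]), array([255.22407232, 167.64007114])]
[350.52573534 131.40437403]
[524.64242788 319.39409031]
[346.72547044 393.00086344]
```

```bash
cat >> h.py <<'E'
def cur():
    s=read_state(); return np.array(s['tool_pos']),Ro.from_euler('xyz',s['tcp_rot'],degrees=True)
def rel(P,R,P0,R0,tag=''):
    v=(R0.inv()*R).as_rotvec(); l=R0.inv().apply(np.array(P)-P0)*1e3
    print(tag,'rot',np.round(v,3).tolist(),'lin',np.round(l,1).tolist())
def down(yaw): return Ro.from_euler('xyz',[180,0,yaw],degrees=True)
E
python3 - <<'E'
from h import *
p,R=cur(); c=np.array([.478,-.055]);a=np.radians(17.2)
g=c-.045*np.array([-np.sin(a),np.cos(a)]);print(g)
rel([*p[:2],.34],R,p,R)
rel([*g,.34],down(107.2),p,R)
E
```

```text
[ 0.49130686 -0.09798753]
 rot [0.0, 0.0, 0.0] lin [-0.0, 0.0, -100.7]
 rot [-0.0, 0.0, -1.588] lin [444.5, -418.8, -100.7]
```

```bash
python3 -m crank '[{"rot":[0,0,0],"linear":[0,0,-50],"hand":85},{"rot":[0,0,0],"linear":[0,0,-100],"hand":85},{"rot":[0,0,-0.13],"linear":[35,-33,-101],"hand":85},{"rot":[0,0,-0.26],"linear":[70,-66,-101],"hand":85},{"rot":[0,0,-0.4],"linear":[105,-99,-101],"hand":85},{"rot":[0,0,-0.53],"linear":[140,-132,-101],"hand":85},{"rot":[0,0,-0.66],"linear":[175,-165,-101],"hand":85},{"rot":[0,0,-0.8],"linear":[210,-198,-101],"hand":85},{"rot":[0,0,-0.93],"linear":[245,-231,-101],"hand":85},{"rot":[0,0,-1.06],"linear":[280,-264,-101],"hand":85}]'
python3 - <<'E'
from h import *
p,R=cur()
rel([.4913,-.098,.34],down(107.2),p,R); print(read_state()['q'])
E
```

```text
t: 2.75
tool_pos: [0.3772, -0.2907, 0.3406]
tcp_rot: [180.0, 0.1, 77.2]
wrist_force: [0.1, -0.1, 0.3]
gripper_width: 0.085
 rot [0.0, 0.001, -0.523] lin [213.1, 68.7, 0.5]
[ 58.56066631  -4.09772231 -22.60636901  96.4469118   -1.54104422
  87.27930259  23.3103114 ]
```

```bash
python3 -m crank '[{"rot":[0,0,-0.1],"linear":[40,13,0],"hand":85},{"rot":[0,0,-0.2],"linear":[80,26,0],"hand":85},{"rot":[0,0,-0.3],"linear":[120,39,0],"hand":85},{"rot":[0,0,-0.4],"linear":[160,52,0],"hand":85},{"rot":[0,0,-0.5],"linear":[200,64,0],"hand":85},{"rot":[0,0,-0.523],"linear":[213,68.5,0],"hand":85},{"rot":[0,0,-0.523],"linear":[213,68.5,0],"hand":85},{"rot":[0,0,-0.523],"linear":[213,68.5,0],"hand":85}]'
python3 - <<'E'
from h import *
p,R=cur();print(p,R.as_euler('xyz',degrees=True),read_state()['q'])
w=read_camera('wrist');save(w,'w0.png');T=np.array(w['T_tool_cam']);print(np.round(T,3))
# predicted handle: project bar ends
a=np.radians(17.2)
for y in(-.08,0,.08):
    X=np.array([.478-y*np.sin(a),-.055+y*np.cos(a),.231])
    t=R.inv().apply(X-p); c=np.linalg.inv(T)@[*t,1]; print(y,w['fx']*c[0]/c[2]+w['cx'],w['fy']*c[1]/c[2]+w['cy'])
for r in place_of('handle',w):print(r)
rel([.4913,-.098,.213],down(107.2),p,R)
E
```

```text
t: 3.55
tool_pos: [0.4909, -0.1021, 0.3402]
tcp_rot: [-179.9, 0.0, 106.8]
wrist_force: [-0.8, -0.9, 0.4]
gripper_width: 0.085
[ 0.49090664 -0.10206111  0.34018867] [-1.79943896e+02  4.23557154e-02  1.06766195e+02] [ 45.38874565  -0.32847552 -36.20771867  93.08150399  -0.13155538
  87.21546093  25.9541317 ]
[[ 0.    -0.953 -0.303  0.078]
 [ 1.    -0.     0.001 -0.   ]
 [-0.001 -0.303  0.953 -0.133]
 [ 0.     0.     0.     1.   ]]
-0.08 321.5663545067995 235.72352962659707
0 320.967584358374 133.3620346549587
0.08 320.23369341283495 7.90124719076158
{'xy': [322.4, 129.8], 'score': 0.64}
 rot [-0.001, 0.001, -0.008] lin [3.9, 1.7, 127.2]
```

View pics/w0.png

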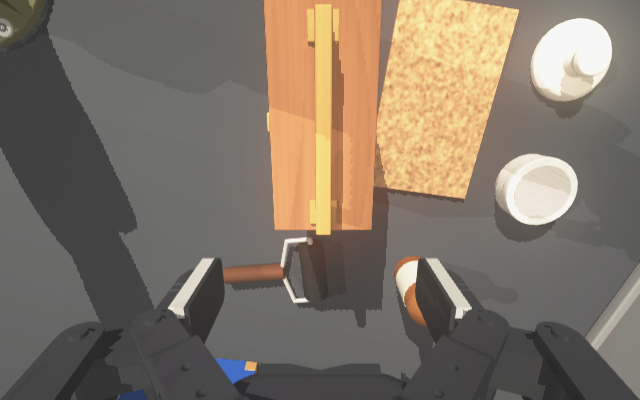

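The bar runs down column 323 from row 5 to row 233. That is about 1 mm from the prediction and centred between the fingers, so I'm descending.

```bash
python3 -m crank '[{"rot":[0,0,-0.008],"linear":[4,2,30],"hand":60},{"rot":[0,0,-0.008],"linear":[4,2,60],"hand":60},{"rot":[0,0,-0.008],"linear":[4,2,90],"hand":60},{"rot":[0,0,-0.008],"linear":[4,2,110],"hand":60},{"rot":[0,0,-0.008],"linear":[4,2,127],"hand":60},{"rot":[0,0,-0.008],"linear":[4,2,127],"hand":60},{"rot":[0,0,-0.008],"linear":[4,2,127],"hand":30},{"rot":[0,0,-0.008],"linear":[4,2,127],"hand":30}]' 60
python3 - <<'E'
from h import *
p,R=cur();print(p);w=read_camera('wrist');save(w,'w1.png')
E
```

```text
t: 4.45
tool_pos: [0.4927, -0.097, 0.2145]
tcp_rot: [179.9, 0.1, 107.3]
wrist_force: [-0.1, -0.0, 0.1]
gripper_width: 0.032
[ 0.49272369 -0.09699571  0.21451888]
```

View pics/w1.png

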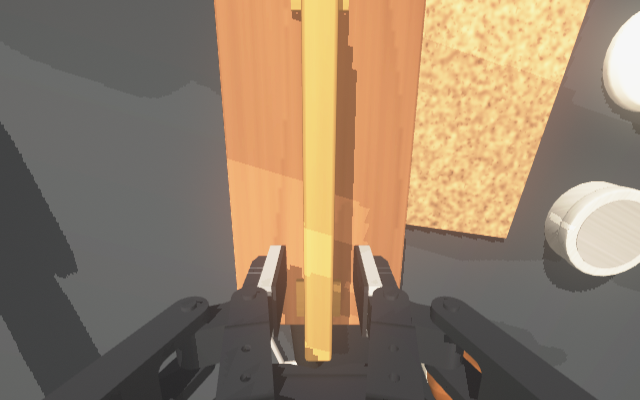

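The bar is between the pads, with the end post just behind them. Closing.

```bash
python3 -m crank '[{"rot":[0,0,0],"linear":[0,0,0],"hand":5},{"rot":[0,0,0],"linear":[0,0,0],"hand":5},{"rot":[0,0,0],"linear":[0,0,0],"hand":5},{"rot":[0,0,0],"linear":[0,0,0],"hand":5},{"rot":[0,0,0],"linear":[0,0,0],"hand":5}]' 90
python3 - <<'E'
from h import *
s=read_state();p,R=cur();print(p,s['tcp_rot'],s['wrist_force'],s['wrist_torque'],s['gripper_width'])
t=read_camera('top')
a=np.radians(17.2);c=np.array([.478,-.055]);rl=c+np.array([.045*np.cos(a)-.095*np.sin(a),.045*np.sin(a)+.095*np.cos(a)]);print('RL',rl)
ax=np.array([np.cos(a),np.sin(a),0]);piv=np.array([*rl,0])
# right end up: rotate about case x; right at -y must rise: sign
for k in(.02,.04,.06,.08,.1,.12,.14):
    D=Ro.from_rotvec(-k*ax); rel(piv+D.apply(p-piv),D*R,p,R,k)
E
```

```text
t: 5.0
tool_pos: [0.4926, -0.0965, 0.2144]
tcp_rot: [180.0, 0.1, 107.3]
wrist_force: [-2.1, -1.4, 6.2]
gripper_width: 0.0102
[ 0.49261958 -0.09650901  0.21435086] [1.79952352e+02 8.16903313e-02 1.07347914e+02] [-2.14910767 -1.43382917  6.2132679 ] [-0.14536697  0.30669289 -0.041945  ] 0.010173351940680595
RL [0.49289526 0.04905831]
0.02 rot [0.0, -0.02, -0.0] lin [4.3, 0.0, -2.7]
0.04 rot [0.0, -0.04, -0.0] lin [8.7, 0.0, -5.4]
0.06 rot [0.0, -0.06, -0.0] lin [13.1, 0.0, -8.0]
0.08 rot [0.0, -0.08, -0.0] lin [17.6, 0.1, -10.4]
0.1 rot [0.0, -0.1, -0.0] lin [22.1, 0.1, -12.8]
0.12 rot [0.0, -0.12, -0.0] lin [26.6, 0.1, -15.1]
0.14 rot [0.0, -0.14, -0.0] lin [31.2, 0.1, -17.3]
```

```bash
python3 -m crank '[{"rot":[0,-0.01,0],"linear":[2.2,0,-1.4],"hand":5},{"rot":[0,-0.02,0],"linear":[4.3,0,-2.7],"hand":5},{"rot":[0,-0.03,0],"linear":[6.5,0,-4.1],"hand":5},{"rot":[0,-0.04,0],"linear":[8.7,0,-5.4],"hand":5},{"rot":[0,-0.05,0],"linear":[10.9,0,-6.7],"hand":5},{"rot":[0,-0.06,0],"linear":[13.1,0,-8],"hand":5},{"rot":[0,-0.06,0],"linear":[13.1,0,-8],"hand":5}]'
python3 - <<'E'
from h import *
s=read_state();print(s['tool_pos'],s['tcp_rot'],s['wrist_force'],s['wrist_torque'])
p=read_camera('side'); c=p['img'][145:285,230:370]
cv2.imwrite('pics/side2.png',cv2.resize(c,None,fx=4,fy=4,interpolation=cv2.INTER_CUBIC)[:,:,::-1])
E
```

```text
t: 5.75
tool_pos: [0.4888, -0.0838, 0.2223]
tcp_rot: [179.9, 3.6, 107.4]
wrist_force: [1.4, -5.8, 5.7]
gripper_width: 0.0104
[ 0.48875351 -0.0837609   0.22232188] [179.9356577    3.622212   107.39621353] [ 1.40821689 -5.81206515  5.68612731] [-1.02032828 -0.26412304 -0.00162756]
```

View pics/side2.png

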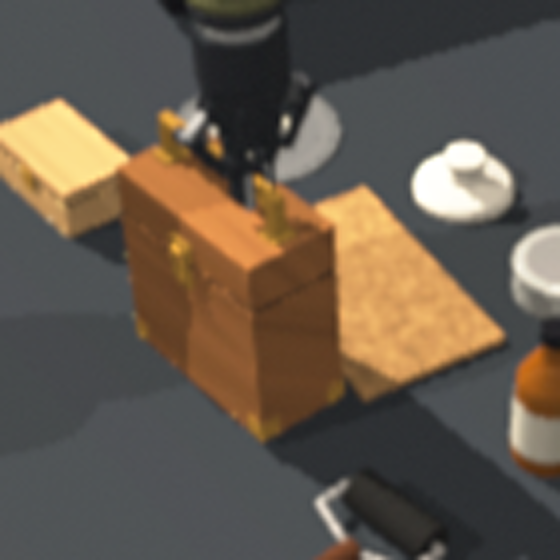

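The right end is tipping with the left bottom edge still down. The wrist is pressing down about 6 N, so I'll ease upward while continuing.

```bash
cat >> h.py <<'E'
def tip(piv,yaw,ks,extra=(0,0,0)):
    # ks: positive = right (-y) end up
    p,R=cur();a=np.radians(yaw);ax=np.array([np.cos(a),np.sin(a),0]);piv=np.array(piv)
    for k in ks:
        D=Ro.from_rotvec(-k*ax); rel(piv+D.apply(p-piv)+np.array(extra),D*R,p,R,k)
def swing(piv,degs,extra=(0,0,0)):
    p,R=cur();piv=np.array(piv)
    for d in degs:
        D=Ro.from_euler('z',d,degrees=True); f=d/degs[-1]
        rel(piv+D.apply(p-piv)+np.array(extra)*f,D*R,p,R,d)
E
python3 - <<'E'
from h import *
tip([.493,.049,0],17.2,[.03,.07],(0,0,.002))
E
```

```text
0.03 rot [0.0, -0.03, -0.0] lin [6.4, 0.0, -6.1]
0.07 rot [0.0, -0.07, -0.0] lin [15.2, 0.1, -11.2]
```

```bash
python3 -m crank '[{"rot":[0,0,0],"linear":[0,0,-2],"hand":5},{"rot":[0,-0.01,0],"linear":[2.1,0,-3.3],"hand":5},{"rot":[0,-0.02,0],"linear":[4.2,0,-4.7],"hand":5},{"rot":[0,-0.03,0],"linear":[6.4,0,-6.1],"hand":5},{"rot":[0,-0.04,0],"linear":[8.6,0,-7.4],"hand":5},{"rot":[0,-0.05,0],"linear":[10.8,0,-8.7],"hand":5},{"rot":[0,-0.06,0],"linear":[13,0,-10],"hand":5},{"rot":[0,-0.07,0],"linear":[15.2,0,-11.2],"hand":5},{"rot":[0,-0.07,0],"linear":[15.2,0,-11.2],"hand":5}]'
python3 - <<'E'
from h import *
s=read_state();print(s['tool_pos'],s['tcp_rot'],s['wrist_force'],s['wrist_torque'])
p=read_camera('side'); c=p['img'][145:285,230:370]
cv2.imwrite('pics/side3.png',cv2.resize(c,None,fx=4,fy=4,interpolation=cv2.INTER_CUBIC)[:,:,::-1])
for q in ('front_left','front_right','rear_right'):
  for r in place_of(q,p)[:1]: print(q,r)
a=np.radians(17.2);Rz=Ro.from_euler('z',17.2,degrees=True);X=Ro.from_rotvec([-.13,0,0])
def corner(x,y,z): return np.array([.493,.049,0])+Rz.apply(X.apply(np.array([x-.045,y-.095,z])))
for n,x,y in[('FL',-.045,.095),('FR',-.045,-.095),('RR',.045,-.095)]: print(n,corner(x,y,0),proj(p,corner(x,y,0)))
E
```

```text
t: 6.7
tool_pos: [0.4828, -0.0673, 0.2311]
tcp_rot: [-179.9, 7.4, 107.5]
wrist_force: [1.2, -0.7, -5.0]
gripper_width: 0.0102
[ 0.48284392 -0.06725279  0.23106596] [-179.92285816    7.40864536  107.45804821] [ 1.20213386 -0.68300253 -4.96346503] [ 0.06322952 -0.1612353   0.03437884]
front_left {'xy': [303.0, 386.2], 'score': 0.95}
front_right {'xy': [297.2, 251.4], 'score': 0.76}
rear_right {'xy': [312.7, 240.3], 'score': 0.7}
FL [0.40702495 0.02238628 0.        ] [263.46939245 228.31616952]
FR [ 0.46273539 -0.15758507  0.02463049] [294.4003819  252.67882463]
RR [ 0.54871044 -0.13097135  0.02463049] [315.00188017 240.90827801]
```

View pics/side3.png

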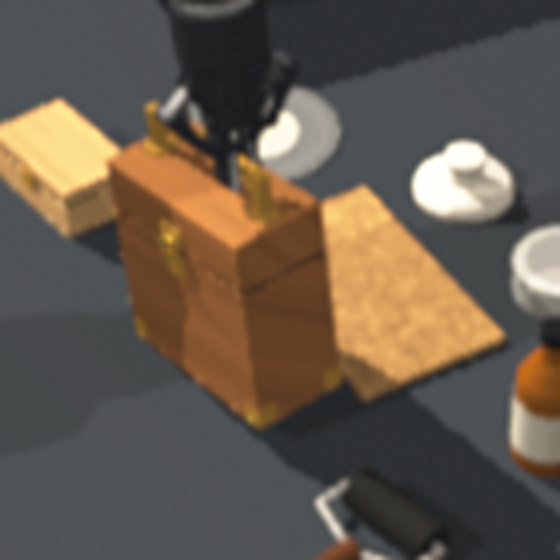

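The tip looks right: about 25 mm on the right end, and the pivot still carries part of the weight (wrist Fz -5 N). Now the swing about the rear-left corner.

```bash
python3 - <<'E'
from h import *
swing([.493,.049,0],[1,2.5,4,5.5,7,8.5,10,11.5,13])
E
```

```text
1 rot [-0.002, -0.0, -0.017] lin [-0.8, 1.9, 0.1]
2.5 rot [-0.006, -0.0, -0.043] lin [-1.8, 4.8, 0.2]
4 rot [-0.009, -0.0, -0.069] lin [-2.8, 7.7, 0.4]
5.5 rot [-0.012, -0.0, -0.095] lin [-3.8, 10.6, 0.5]
7 rot [-0.016, -0.0, -0.121] lin [-4.6, 13.6, 0.6]
8.5 rot [-0.019, -0.0, -0.147] lin [-5.4, 16.6, 0.7]
10 rot [-0.022, -0.0, -0.173] lin [-6.1, 19.6, 0.8]
11.5 rot [-0.026, -0.0, -0.199] lin [-6.7, 22.6, 0.8]
13 rot [-0.029, -0.0, -0.225] lin [-7.2, 25.6, 0.9]
```

```bash
python3 -m crank '[{"rot":[-0.002,0,-0.017],"linear":[-0.8,1.9,0.1],"hand":5},{"rot":[-0.006,0,-0.043],"linear":[-1.8,4.8,0.2],"hand":5},{"rot":[-0.009,0,-0.069],"linear":[-2.8,7.7,0.4],"hand":5},{"rot":[-0.012,0,-0.095],"linear":[-3.8,10.6,0.5],"hand":5},{"rot":[-0.016,0,-0.121],"linear":[-4.6,13.6,0.6],"hand":5},{"rot":[-0.019,0,-0.147],"linear":[-5.4,16.6,0.7],"hand":5},{"rot":[-0.022,0,-0.173],"linear":[-6.1,19.6,0.8],"hand":5},{"rot":[-0.026,0,-0.199],"linear":[-6.7,22.6,0.8],"hand":5},{"rot":[-0.029,0,-0.225],"linear":[-7.2,25.6,0.9],"hand":5},{"rot":[-0.029,0,-0.225],"linear":[-7.2,25.6,0.9],"hand":5}]'
python3 - <<'E'
from h import *
s=read_state();print(s['tool_pos'],s['tcp_rot'],s['wrist_force'],s['wrist_torque'])
swing([.493,.049,0],[1,2.5,4,5.5,7,8.5,10,11.5,13])
E
```

```text
t: 7.9
tool_pos: [0.5105, -0.0677, 0.2316]
tcp_rot: [-180.0, 7.4, 120.4]
wrist_force: [0.1, -0.6, -7.3]
gripper_width: 0.01
[ 0.51051323 -0.06773791  0.23160731] [-179.99349167    7.44930491  120.42192921] [ 0.09988128 -0.58805584 -7.25833597] [ 0.09751632  0.05429489 -0.03952328]
1 rot [-0.002, -0.0, -0.017] lin [-0.7, 1.9, 0.1]
2.5 rot [-0.006, -0.0, -0.043] lin [-1.8, 4.8, 0.2]
4 rot [-0.009, -0.0, -0.069] lin [-2.8, 7.7, 0.4]
5.5 rot [-0.012, -0.0, -0.095] lin [-3.7, 10.7, 0.5]
7 rot [-0.016, -0.0, -0.121] lin [-4.5, 13.7, 0.6]
8.5 rot [-0.019, -0.0, -0.147] lin [-5.3, 16.7, 0.7]
10 rot [-0.023, -0.0, -0.173] lin [-5.9, 19.7, 0.8]
11.5 rot [-0.026, -0.0, -0.199] lin [-6.5, 22.7, 0.8]
13 rot [-0.029, -0.0, -0.225] lin [-7.0, 25.8, 0.9]
```

```bash
python3 -m crank '[{"rot":[-0.002,0,-0.017],"linear":[-0.7,1.9,0.6],"hand":5},{"rot":[-0.006,0,-0.043],"linear":[-1.8,4.8,1],"hand":5},{"rot":[-0.009,0,-0.069],"linear":[-2.8,7.7,1.2],"hand":5},{"rot":[-0.012,0,-0.095],"linear":[-3.7,10.7,1.3],"hand":5},{"rot":[-0.016,0,-0.121],"linear":[-4.5,13.7,1.4],"hand":5},{"rot":[-0.019,0,-0.147],"linear":[-5.3,16.7,1.5],"hand":5},{"rot":[-0.023,0,-0.173],"linear":[-5.9,19.7,1.6],"hand":5},{"rot":[-0.026,0,-0.199],"linear":[-6.5,22.7,1.7],"hand":5},{"rot":[-0.029,0,-0.225],"linear":[-7,25.8,1.8],"hand":5},{"rot":[-0.029,0,-0.225],"linear":[-7,25.8,1.8],"hand":5}]'
python3 - <<'E'
from h import *
s=read_state();print(s['tool_pos'],s['tcp_rot'],s['wrist_force'],s['wrist_torque'])
p=read_camera('side'); c=p['img'][145:285,230:370]
cv2.imwrite('pics/side4.png',cv2.resize(c,None,fx=4,fy=4,interpolation=cv2.INTER_CUBIC)[:,:,::-1])
p=read_camera('top'); c=p['img'][150:290,225:365]
cv2.imwrite('pics/top4.png',cv2.resize(c,None,fx=4,fy=4,interpolation=cv2.INTER_CUBIC)[:,:,::-1])
E
```

```text
t: 8.9
tool_pos: [0.5364, -0.0608, 0.2307]
tcp_rot: [-180.0, 7.4, 133.4]
wrist_force: [0.1, -0.4, -6.5]
gripper_width: 0.0101
[ 0.53637377 -0.06081799  0.23073772] [-179.96321839    7.44345055  133.43494962] [ 0.09796348 -0.39644397 -6.49554021] [0.19611206 0.18645338 0.01022568]
```

View pics/side4.png

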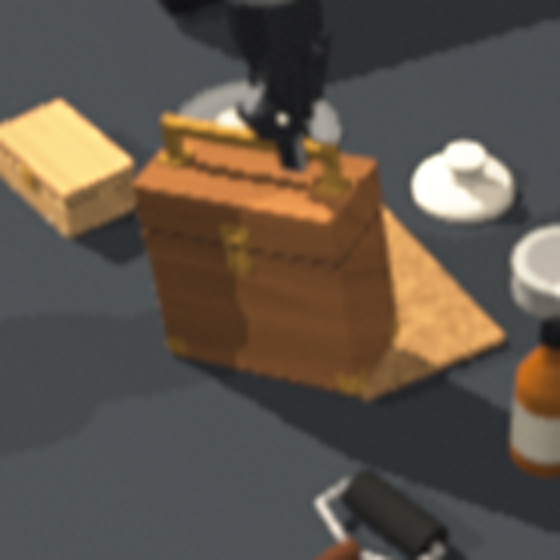

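View pics/top4.png

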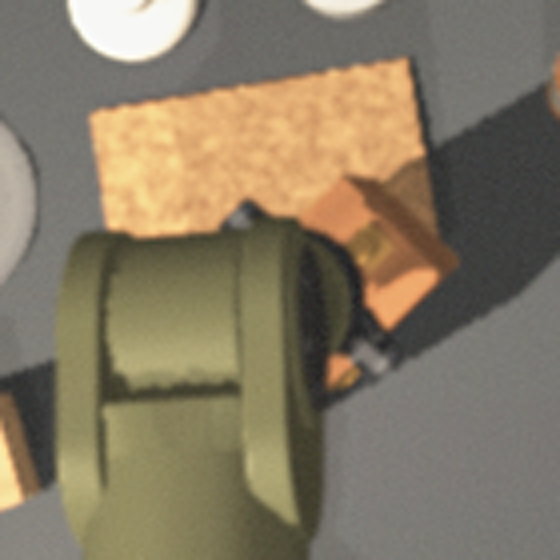

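The right end now hangs over the mat's near-right quarter, with yaw about 43°. For the set-down I'll compute a tilt that lies on the mat's edge and the front-left corner.

```bash
python3 - <<'E'
from h import *
p,R=cur(); yaw=43.3; Rz=Ro.from_euler('z',yaw,degrees=True)
Rc=Rz*Ro.from_rotvec([-.13,0,0])
rl=np.array([.493,.049,0]); fl=rl+Rz.apply([-.09,0,0]); print(fl)
m=np.radians(8.33); ym=np.array([-np.sin(m),np.cos(m),0]); Rf=Ro.from_rotvec(-.068*ym)*Rz
D=Rf*Rc.inv(); v=D.as_rotvec(); print(v)
for f in np.linspace(.1,1,10):
    d=Ro.from_rotvec(v*f); rel(fl+d.apply(p-fl),d*R,p,R,round(f,1))
E
```

```text
[ 0.42750045 -0.01272365  0.        ]
[0.10436747 0.02192494 0.00362045]
0.1 rot [-0.006, 0.009, 0.0] lin [-2.0, -1.2, 1.0]
0.2 rot [-0.011, 0.018, 0.001] lin [-3.9, -2.5, 2.1]
0.3 rot [-0.017, 0.027, 0.001] lin [-5.9, -3.7, 3.1]
0.4 rot [-0.022, 0.036, 0.001] lin [-7.8, -4.9, 4.2]
0.5 rot [-0.028, 0.045, 0.002] lin [-9.7, -6.2, 5.3]
0.6 rot [-0.033, 0.055, 0.002] lin [-11.6, -7.4, 6.5]
0.7 rot [-0.039, 0.064, 0.002] lin [-13.5, -8.6, 7.6]
0.8 rot [-0.045, 0.073, 0.003] lin [-15.4, -9.8, 8.8]
0.9 rot [-0.05, 0.082, 0.003] lin [-17.3, -11.0, 10.0]
1.0 rot [-0.056, 0.091, 0.004] lin [-19.2, -12.2, 11.3]
```

```bash
python3 -m crank '[{"rot":[-0.006,0.009,0],"linear":[-2,-1.2,1],"hand":5},{"rot":[-0.011,0.018,0.001],"linear":[-3.9,-2.5,2.1],"hand":5},{"rot":[-0.017,0.027,0.001],"linear":[-5.9,-3.7,3.1],"hand":5},{"rot":[-0.022,0.036,0.001],"linear":[-7.8,-4.9,4.2],"hand":5},{"rot":[-0.028,0.045,0.002],"linear":[-9.7,-6.2,5.3],"hand":5},{"rot":[-0.033,0.055,0.002],"linear":[-11.6,-7.4,6.5],"hand":5},{"rot":[-0.039,0.064,0.002],"linear":[-13.5,-8.6,7.6],"hand":5},{"rot":[-0.045,0.073,0.003],"linear":[-15.4,-9.8,8.8],"hand":5},{"rot":[-0.045,0.073,0.003],"linear":[-15.4,-9.8,8.8],"hand":5}]'
python3 - <<'E'
from h import *
s=read_state();print(s['tool_pos'],s['tcp_rot'],s['wrist_force'],s['wrist_torque'])
E
```

```text
t: 9.9
tool_pos: [0.5401, -0.0807, 0.2238]
tcp_rot: [177.5, 3.2, 133.2]
wrist_force: [-0.6, 0.2, -6.3]
gripper_width: 0.01
[ 0.54014596 -0.08065696  0.22376502] [177.46450408   3.22700819 133.19665667] [-0.56845775  0.15966116 -6.31956173] [-0.05183745  0.10834699 -0.02690445]
```

```bash
python3 -m crank '[{"rot":[-0.003,0.005,0],"linear":[-1,-0.6,0.6],"hand":5},{"rot":[-0.006,0.009,0],"linear":[-1.9,-1.2,1.2],"hand":5},{"rot":[-0.008,0.014,0],"linear":[-2.9,-1.8,1.9],"hand":5},{"rot":[-0.011,0.018,0],"linear":[-3.8,-2.4,2.5],"hand":5},{"rot":[-0.011,0.018,0],"linear":[-3.8,-2.4,3],"hand":5},{"rot":[-0.011,0.018,0],"linear":[-3.8,-2.4,3],"hand":5}]'
python3 - <<'E'
from h import *
s=read_state();print(s['tool_pos'],s['tcp_rot'],s['wrist_force'],s['wrist_torque'])
p=read_camera('side'); c=p['img'][145:285,230:370]
cv2.imwrite('pics/side5.png',cv2.resize(c,None,fx=4,fy=4,interpolation=cv2.INTER_CUBIC)[:,:,::-1])
E
```

```text
t: 10.5
tool_pos: [0.5416, -0.0844, 0.2218]
tcp_rot: [176.8, 2.3, 133.3]
wrist_force: [-0.6, -0.4, -1.3]
gripper_width: 0.0105
[ 0.54161568 -0.08443662  0.22179013] [176.82032351   2.29381719 133.31493637] [-0.57900896 -0.37881875 -1.34397057] [-0.26563967  0.14195705  0.01203498]
```

View pics/side5.png

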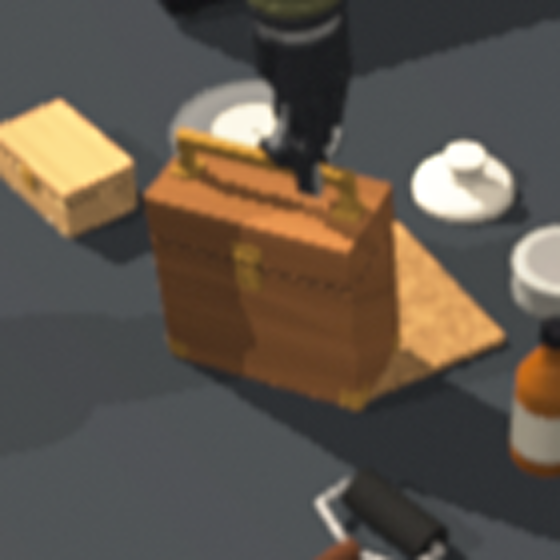

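The case now bears on the mat and slate (wrist Fz down to -1.3 N). I'll ease down another 1 mm, hold, then release.

```bash
python3 -m crank '[{"rot":[0,0,0],"linear":[0,0,0.5],"hand":5},{"rot":[0,0,0],"linear":[0,0,1],"hand":5},{"rot":[0,0,0],"linear":[0,0,1],"hand":5},{"rot":[0,0,0],"linear":[0,0,1],"hand":5}]' 90
python3 -c "
from h import *
s=read_state();print(s['wrist_force'],s['wrist_torque'])"
python3 -m crank '[{"rot":[0,0,0],"linear":[0,0,0],"hand":10},{"rot":[0,0,0],"linear":[0,0,0],"hand":16},{"rot":[0,0,0],"linear":[0,0,0],"hand":30},{"rot":[0,0,0],"linear":[0,0,0],"hand":45},{"rot":[0,0,0],"linear":[0,0,-10],"hand":60},{"rot":[0,0,0],"linear":[0,0,-40],"hand":60},{"rot":[0.02,-0.02,0],"linear":[0,0,-80],"hand":60},{"rot":[0.05,-0.04,0],"linear":[0,0,-110],"hand":60},{"rot":[0.056,-0.04,0],"linear":[0,0,-110],"hand":60}]' 30
python3 - <<'E'
from h import *
p,R=cur();s=read_state();print(p,s['tcp_rot'],s['wrist_force'])
w=read_camera('wrist');save(w,'w2.png')
q=read_camera('side'); c=q['img'][145:285,230:370]
cv2.imwrite('pics/side6.png',cv2.resize(c,None,fx=4,fy=4,interpolation=cv2.INTER_CUBIC)[:,:,::-1])
q=read_camera('top');c=q['img'][150:290,225:365]
cv2.imwrite('pics/top6.png',cv2.resize(c,None,fx=4,fy=4,interpolation=cv2.INTER_CUBIC)[:,:,::-1])
E
```

```text
t: 10.95
tool_pos: [0.542, -0.0847, 0.2216]
tcp_rot: [176.8, 2.4, 133.3]
wrist_force: [-1.8, -2.1, 5.3]
gripper_width: 0.0104
[-1.79349429 -2.12357903  5.29581062] [-0.44720281  0.37410214  0.06305658]
t: 11.85
tool_pos: [0.5362, -0.0837, 0.3357]
tcp_rot: [179.8, 5.0, 133.4]
wrist_force: [0.5, -0.2, -0.2]
gripper_width: 0.0602
[ 0.53623362 -0.08365233  0.33570398] [179.78269073   4.97613337 133.36507366] [ 0.51096809 -0.18116338 -0.16177669]
```

View pics/w2.png

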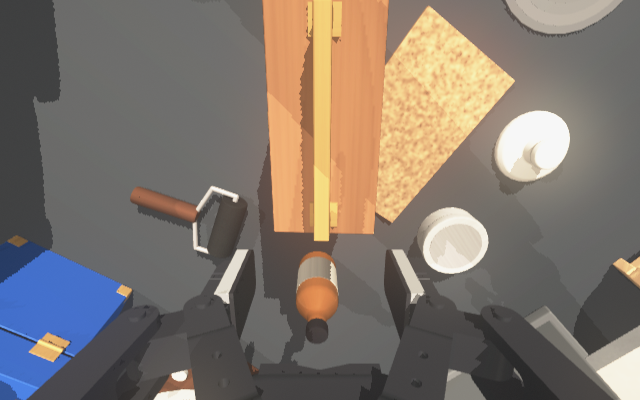

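View pics/side6.png

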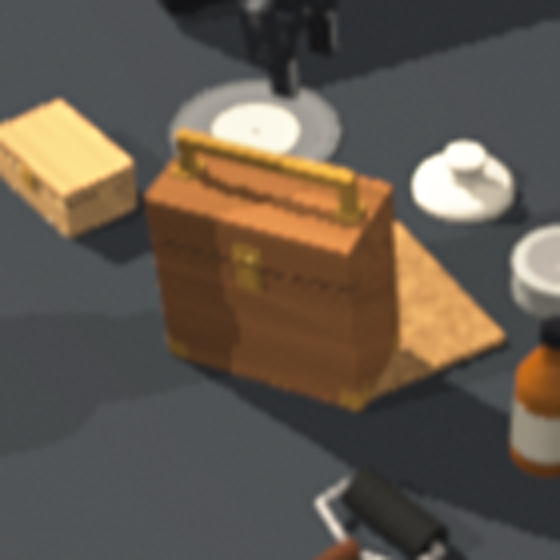

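View pics/top6.png

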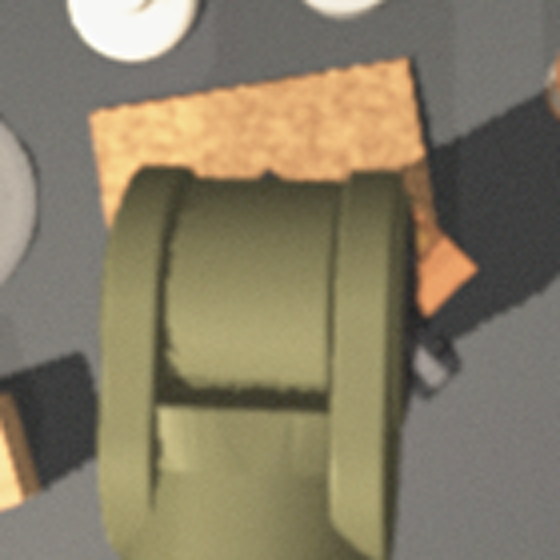

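```bash
cat >> h.py <<'E'
def wproj(w,p,R,X):
    T=np.linalg.inv(np.array(w['T_tool_cam'])); t=R.inv().apply(np.array(X)-p); c=T@np.array([*t,1]); return np.array([w['fx']*c[0]/c[2]+w['cx'],w['fy']*c[1]/c[2]+w['cy']])
def caseP(fl,Rc,loc): # loc in case coords w.r.t. underside centre
    return np.array(fl)+Rc.apply(np.array(loc)-np.array([-.045,.095,0]))
E
python3 - <<'E'
from h import *
p,R=cur(); w=read_camera('wrist');s=read_camera('side')
m=np.radians(8.33); ym=np.array([-np.sin(m),np.cos(m),0]); Rf=Ro.from_rotvec(-.068*ym)*Ro.from_euler('z',43.3,degrees=True)
fl=[.4275,-.0127,0]
for n,l in [('lidFR',[-.045,-.095,.19]),('lidRR',[.045,-.095,.19]),('barR',[0,-.0815,.231]),('bar+',[0,.06,.231])]:
    print(n,wproj(w,p,R,caseP(fl,Rf,l)))
for n,l in [('FL',[-.045,.095,0]),('FR',[-.045,-.095,0]),('lidFR',[-.045,-.095,.19]),('lidFL',[-.045,.095,.19]),('lidRR',[.045,-.095,.19]),('barR',[0,-.0815,.231]),('barL',[0,.0815,.231])]:
    X=caseP(fl,Rf,l);print(n,X.round(4),(proj(s,X)-[230,145])*4)
E
```

```text
lidFR [275.24851483 238.59520391]
lidRR [378.01807448 241.31805337]
barR [324.39051013 249.05692424]
bar+ [325.84531621  40.65413404]
FL [ 0.4275 -0.0127  0.    ] [167.1307189  352.28607373]
FR [ 0.5576 -0.151   0.0074] [357.91587204 410.099412  ]
lidFR [ 0.5448 -0.1529  0.197 ] [345.45283434 251.09408023]
lidFL [ 0.4147 -0.0146  0.1896] [140.52169755 194.85419671]
lidRR [ 0.6101 -0.0912  0.202 ] [390.53556831 182.74343734]
barR [ 0.5655 -0.1126  0.2398] [350.76845631 174.7709981 ]
barL [0.4539 0.006  0.2335] [174.52826267 128.92765785]
```

```bash
cat >> h.py <<'E'
RT=Ro.from_matrix(np.array([[0,1,0],[1,0,0],[0,0,-1.]]))
E
python3 - <<'E'
from h import *
p,R=cur(); 
m=np.radians(8.33); ym=np.array([-np.sin(m),np.cos(m),0]); Rf=Ro.from_rotvec(-.068*ym)*Ro.from_euler('z',43.3,degrees=True)
fl=np.array([.4275,-.0127,0])+Rf.apply([-.001,.001,0])
g=caseP(fl,Rf,[0,.045,.214]);a=caseP(fl,Rf,[0,.045,.30])
rel(a,Rf*RT,p,R,'above');rel(g,Rf*RT,p,R,'grip');print(g,read_state()['q'])
E
```

```text
above rot [-0.057, 0.038, 0.001] lin [90.0, -0.0, 18.1]
grip rot [-0.057, 0.038, 0.001] lin [93.2, 4.9, 103.9]
[ 0.47859305 -0.02031292  0.21786359] [ 42.97589597   2.60583434 -39.69268911  92.13058252   4.79852317
  82.7479504   46.12679733]
```

```bash
python3 -m crank '[{"rot":[-0.02,0.01,0],"linear":[30,0,5],"hand":60},{"rot":[-0.04,0.03,0],"linear":[60,0,10],"hand":60},{"rot":[-0.057,0.038,0.001],"linear":[90,0,18],"hand":60},{"rot":[-0.057,0.038,0.001],"linear":[91,1.5,45],"hand":60},{"rot":[-0.057,0.038,0.001],"linear":[92,3.5,75],"hand":60},{"rot":[-0.057,0.038,0.001],"linear":[93,5,95],"hand":60},{"rot":[-0.057,0.038,0.001],"linear":[93,5,104],"hand":50},{"rot":[-0.057,0.038,0.001],"linear":[93,5,104],"hand":34},{"rot":[-0.057,0.038,0.001],"linear":[93,5,104],"hand":30}]'
python3 - <<'E'
from h import *
s=read_state();print(s['wrist_force']);w=read_camera('wrist');save(w,'w3.png')
E
```

```text
t: 13.0
tool_pos: [0.4799, -0.0204, 0.2194]
tcp_rot: [176.7, 2.3, 133.3]
wrist_force: [0.1, 0.2, 1.0]
gripper_width: 0.0295
[0.10534342 0.20977243 1.01279203]
```

View pics/w3.png

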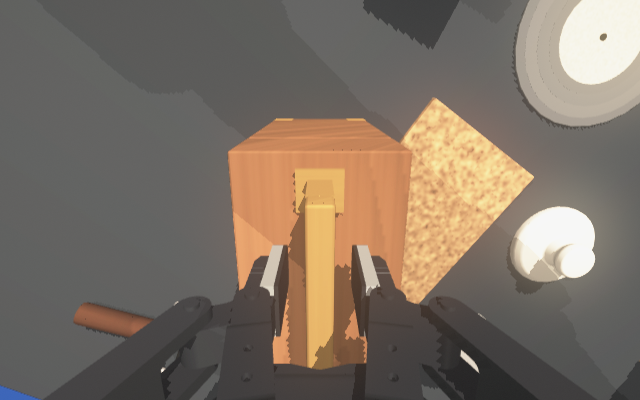

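```bash
python3 -m crank '[{"rot":[0,0,0],"linear":[0,0,0],"hand":5},{"rot":[0,0,0],"linear":[0,0,0],"hand":5},{"rot":[0,0,0],"linear":[0,0,0],"hand":5},{"rot":[0,0,0],"linear":[0,0,0],"hand":5}]' 90
cat >> h.py <<'E'
def go(piv,Ra,Rb,n,dpiv=(0,0,0),every=1):
    p,R=cur();piv=np.array(piv);v=(Rb*Ra.inv()).as_rotvec()
    for i in range(1,n+1):
        f=i/n;d=Ro.from_rotvec(v*f)
        if i%every==0: rel(piv+d.apply(p-piv)+f*np.array(dpiv),d*R,p,R,round(f,2))
E
python3 - <<'E'
from h import *
s=read_state();print(s['tool_pos'],s['wrist_force'],s['wrist_torque'],s['gripper_width'])
m=np.radians(8.33); ym=np.array([-np.sin(m),np.cos(m),0]); Rz=Ro.from_euler('z',43.3,degrees=True);Rf=Ro.from_rotvec(-.068*ym)*Rz
fl=np.array([.4275,-.0127,0])+Rf.apply([-.001,.001,0])
rr=caseP(fl,Rf,[.045,-.095,0]);print('RR',rr)
Rb=Rz*Ro.from_rotvec([0,.03,0])*Ro.from_rotvec([.12,0,0])
go(rr,Rf,Rb,15,(0,0,.008-rr[2]))
E
```

```text
t: 13.45
tool_pos: [0.4802, -0.0202, 0.2201]
tcp_rot: [176.7, 2.4, 133.3]
wrist_force: [-2.9, 0.8, 5.9]
gripper_width: 0.01
[ 0.4802077  -0.02020523  0.22007473] [-2.92370769  0.79269192  5.94493265] [-0.00531344  0.34501817 -0.04112658] 0.010010389035626887
RR [ 0.62147696 -0.08927191  0.01231592]
0.07 rot [0.006, 0.011, 0.0] lin [-2.3, 1.3, -1.4]
0.13 rot [0.011, 0.021, 0.001] lin [-4.6, 2.5, -2.8]
0.2 rot [0.017, 0.032, 0.001] lin [-6.9, 3.8, -4.1]
0.27 rot [0.023, 0.042, 0.001] lin [-9.2, 5.1, -5.4]
0.33 rot [0.029, 0.053, 0.001] lin [-11.6, 6.4, -6.7]
0.4 rot [0.034, 0.064, 0.002] lin [-13.9, 7.7, -8.0]
0.47 rot [0.04, 0.074, 0.002] lin [-16.3, 9.0, -9.2]
0.53 rot [0.046, 0.085, 0.002] lin [-18.7, 10.4, -10.4]
0.6 rot [0.051, 0.095, 0.003] lin [-21.1, 11.7, -11.5]
0.67 rot [0.057, 0.106, 0.003] lin [-23.6, 13.0, -12.6]
0.73 rot [0.063, 0.117, 0.003] lin [-26.0, 14.4, -13.7]
0.8 rot [0.068, 0.127, 0.004] lin [-28.5, 15.7, -14.8]
0.87 rot [0.074, 0.138, 0.004] lin [-31.0, 17.1, -15.8]
0.93 rot [0.08, 0.148, 0.004] lin [-33.4, 18.5, -16.7]
1.0 rot [0.086, 0.159, 0.004] lin [-36.0, 19.8, -17.7]
```

```bash
python3 -m crank '[{"rot":[0.006,0.011,0],"linear":[-2.3,1.3,-1.7],"hand":5},{"rot":[0.011,0.021,0.001],"linear":[-4.6,2.5,-3.3],"hand":5},{"rot":[0.017,0.032,0.001],"linear":[-6.9,3.8,-4.9],"hand":5},{"rot":[0.023,0.042,0.001],"linear":[-9.2,5.1,-6.4],"hand":5},{"rot":[0.029,0.053,0.001],"linear":[-11.6,6.4,-7.7],"hand":5},{"rot":[0.034,0.064,0.002],"linear":[-13.9,7.7,-9],"hand":5},{"rot":[0.04,0.074,0.002],"linear":[-16.3,9,-10.2],"hand":5},{"rot":[0.046,0.085,0.002],"linear":[-18.7,10.4,-11.4],"hand":5},{"rot":[0.046,0.085,0.002],"linear":[-18.7,10.4,-11.4],"hand":5}]'
python3 - <<'E'
from h import *
s=read_state();print(s['tool_pos'],s['wrist_force'],s['wrist_torque'],s['gripper_width'])
q=read_camera('side'); c=q['img'][145:285,230:370]
cv2.imwrite('pics/side7.png',cv2.resize(c,None,fx=4,fy=4,interpolation=cv2.INTER_CUBIC)[:,:,::-1])
E
```

```text
t: 14.35
tool_pos: [0.4995, -0.027, 0.2314]
tcp_rot: [179.4, -2.6, 133.3]
wrist_force: [0.4, -0.2, -6.3]
gripper_width: 0.0104
[ 0.49947804 -0.02703262  0.23137789] [ 0.39758271 -0.16041306 -6.26744854] [-0.11886522 -0.03984746  0.00163912] 0.010430349747118704
```

View pics/side7.png

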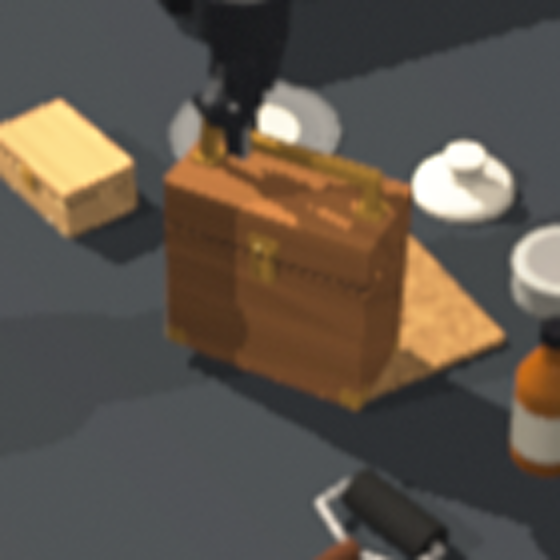

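```bash
python3 - <<'E'
from h import *
m=np.radians(8.33); ym=np.array([-np.sin(m),np.cos(m),0]); Rz=Ro.from_euler('z',43.3,degrees=True);Rf=Ro.from_rotvec(-.068*ym)*Rz
Rb=Rz*Ro.from_rotvec([0,.03,0])*Ro.from_rotvec([.12,0,0])
v=(Rb*Rf.inv()).as_rotvec(); Rm=Ro.from_rotvec(v*8/15)*Rf
go([.6215,-.0893,.010],Rm,Rb,7,(0,0,-.0025))
E
```

```text
0.14 rot [0.006, 0.011, 0.0] lin [-2.3, 1.3, -1.4]
0.29 rot [0.011, 0.021, 0.001] lin [-4.6, 2.6, -2.7]
0.43 rot [0.017, 0.032, 0.001] lin [-6.9, 3.8, -4.0]
0.57 rot [0.023, 0.042, 0.001] lin [-9.3, 5.1, -5.2]
0.71 rot [0.029, 0.053, 0.002] lin [-11.7, 6.4, -6.5]
0.86 rot [0.034, 0.064, 0.002] lin [-14.1, 7.8, -7.7]
1.0 rot [0.04, 0.074, 0.002] lin [-16.5, 9.1, -8.8]
```

```bash
python3 -m crank '[{"rot":[0.006,0.011,0],"linear":[-2.3,1.3,-1.4],"hand":5},{"rot":[0.011,0.021,0.001],"linear":[-4.6,2.6,-2.7],"hand":5},{"rot":[0.017,0.032,0.001],"linear":[-6.9,3.8,-4],"hand":5},{"rot":[0.023,0.042,0.001],"linear":[-9.3,5.1,-5.2],"hand":5},{"rot":[0.029,0.053,0.002],"linear":[-11.7,6.4,-6.5],"hand":5},{"rot":[0.034,0.064,0.002],"linear":[-14.1,7.8,-7.6],"hand":5},{"rot":[0.04,0.074,0.002],"linear":[-16.5,9.1,-8.5],"hand":5},{"rot":[0.04,0.074,0.002],"linear":[-16.5,9.1,-8.5],"hand":5}]'
python3 - <<'E'
from h import *
s=read_state();print(s['tool_pos'],s['tcp_rot'],s['wrist_force'],s['wrist_torque'],s['gripper_width'])
q=read_camera('side'); c=q['img'][145:285,230:370]
cv2.imwrite('pics/side8.png',cv2.resize(c,None,fx=4,fy=4,interpolation=cv2.INTER_CUBIC)[:,:,::-1])
swing([.6215,-.0893,.008],[-1,-3,-5.5,-8,-10.5,-13,-15.5,-18,-20.5,-23])
E
```

```text
t: 15.2
tool_pos: [0.5177, -0.032, 0.2412]
tcp_rot: [-178.3, -6.9, 133.2]
wrist_force: [-5.7, 3.5, 7.2]
gripper_width: 0.0102
[ 0.51774281 -0.03200742  0.241154  ] [-178.31036331   -6.86708287  133.19496601] [-5.70960334  3.45950097  7.16060317] [ 0.52682057  1.45652928 -0.08392256] 0.010202702593785551
-1 rot [-0.002, 0.001, 0.017] lin [0.6, 2.0, 0.0]
-3 rot [-0.006, 0.002, 0.052] lin [1.7, 6.0, 0.0]
-5.5 rot [-0.011, 0.003, 0.095] lin [3.0, 11.0, 0.0]
-8 rot [-0.017, 0.004, 0.139] lin [3.9, 16.1, -0.0]
-10.5 rot [-0.022, 0.005, 0.182] lin [4.7, 21.2, -0.1]
-13 rot [-0.027, 0.007, 0.225] lin [5.3, 26.4, -0.1]
-15.5 rot [-0.032, 0.008, 0.268] lin [5.6, 31.5, -0.3]
-18 rot [-0.037, 0.009, 0.312] lin [5.7, 36.7, -0.4]
-20.5 rot [-0.043, 0.01, 0.355] lin [5.6, 41.9, -0.6]
-23 rot [-0.048, 0.012, 0.398] lin [5.2, 47.0, -0.8]
```

View pics/side8.png

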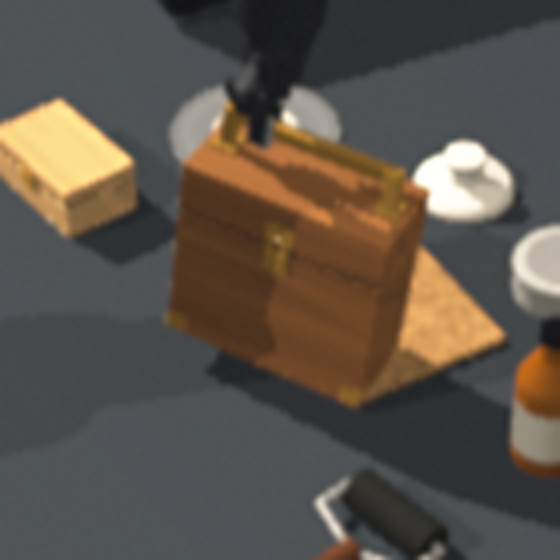

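The pivot is pressed too hard (+7 N). I'll raise about 1.8 mm first, then swing.

```bash
python3 -m crank '[{"rot":[0,0,0],"linear":[0,0,-0.9],"hand":5},{"rot":[-0.002,0.001,0.017],"linear":[0.6,2,-1.6],"hand":5},{"rot":[-0.006,0.002,0.052],"linear":[1.7,6,-1.8],"hand":5},{"rot":[-0.011,0.003,0.095],"linear":[3,11,-1.8],"hand":5},{"rot":[-0.017,0.004,0.139],"linear":[3.9,16.1,-1.8],"hand":5},{"rot":[-0.022,0.005,0.182],"linear":[4.7,21.2,-1.9],"hand":5},{"rot":[-0.022,0.005,0.182],"linear":[4.7,21.2,-1.9],"hand":5}]'
python3 - <<'E'
from h import *
s=read_state();print(s['tool_pos'],s['tcp_rot'],s['wrist_force'],s['wrist_torque'],s['gripper_width'])
swing([.6215,-.0893,.008],[-1,-3,-5.5,-8,-10.5,-13,-15.5,-18,-20.5])
E
```

```text
t: 15.95
tool_pos: [0.5301, -0.0147, 0.2408]
tcp_rot: [-178.3, -6.8, 122.7]
wrist_force: [-2.4, 1.1, -1.5]
gripper_width: 0.0105
[ 0.53008307 -0.01472093  0.24083659] [-178.32002785   -6.75471248  122.65022619] [-2.35327187  1.10669789 -1.49531417] [ 0.04688311  0.33385028 -0.04693815] 0.010481629824031533
-1 rot [-0.002, 0.001, 0.017] lin [0.6, 2.0, 0.0]
-3 rot [-0.006, 0.002, 0.052] lin [1.8, 5.9, 0.0]
-5.5 rot [-0.011, 0.003, 0.095] lin [3.0, 10.9, 0.0]
-8 rot [-0.016, 0.004, 0.139] lin [4.0, 16.0, 0.0]
-10.5 rot [-0.022, 0.005, 0.182] lin [4.8, 21.1, -0.1]
-13 rot [-0.027, 0.007, 0.225] lin [5.4, 26.2, -0.1]
-15.5 rot [-0.032, 0.008, 0.269] lin [5.7, 31.3, -0.2]
-18 rot [-0.037, 0.009, 0.312] lin [5.8, 36.4, -0.4]
-20.5 rot [-0.042, 0.01, 0.355] lin [5.7, 41.6, -0.5]
```

Force is good (-1.5 N at the wrist, pivot loaded). Continuing with a slight raise.

```bash
python3 -m crank '[{"rot":[-0.002,0.001,0.017],"linear":[0.6,2,-0.2],"hand":5},{"rot":[-0.006,0.002,0.052],"linear":[1.8,5.9,-0.3],"hand":5},{"rot":[-0.011,0.003,0.095],"linear":[3,10.9,-0.3],"hand":5},{"rot":[-0.016,0.004,0.139],"linear":[4,16,-0.3],"hand":5},{"rot":[-0.022,0.005,0.182],"linear":[4.8,21.1,-0.4],"hand":5},{"rot":[-0.027,0.007,0.225],"linear":[5.4,26.2,-0.4],"hand":5},{"rot":[-0.032,0.008,0.269],"linear":[5.7,31.3,-0.5],"hand":5},{"rot":[-0.037,0.009,0.312],"linear":[5.8,36.4,-0.7],"hand":5},{"rot":[-0.042,0.01,0.355],"linear":[5.7,41.6,-0.8],"hand":5},{"rot":[-0.042,0.01,0.355],"linear":[5.7,41.6,-0.8],"hand":5}]'
python3 - <<'E'
from h import *
s=read_state();print(s['tool_pos'],s['tcp_rot'],s['wrist_force'],s['wrist_torque'],s['gripper_width'])
q=read_camera('side'); c=q['img'][145:285,230:370]
cv2.imwrite('pics/side9.png',cv2.resize(c,None,fx=4,fy=4,interpolation=cv2.INTER_CUBIC)[:,:,::-1])
swing([.6215,-.0893,.008],[-1,-3,-5.5,-8,-10.5,-13,-15.5,-18,-20.5,-22])
E
```

```text
t: 16.95
tool_pos: [0.5621, 0.0117, 0.2407]
tcp_rot: [-178.3, -6.7, 102.1]
wrist_force: [-0.5, -0.8, -5.3]
gripper_width: 0.01
[0.56208264 0.01173224 0.24068174] [-178.318721     -6.69761066  102.14380817] [-0.46354012 -0.81691284 -5.33405236] [-0.30911008 -0.09694537 -0.0473313 ] 0.010028798717758674
-1 rot [-0.002, 0.001, 0.017] lin [0.6, 1.9, 0.0]
-3 rot [-0.006, 0.002, 0.052] lin [1.8, 5.9, 0.0]
-5.5 rot [-0.011, 0.003, 0.095] lin [3.0, 10.8, 0.0]
-8 rot [-0.016, 0.004, 0.139] lin [4.0, 15.8, 0.0]
-10.5 rot [-0.021, 0.005, 0.182] lin [4.9, 20.9, -0.1]
-13 rot [-0.026, 0.007, 0.225] lin [5.4, 26.0, -0.1]
-15.5 rot [-0.032, 0.008, 0.269] lin [5.8, 31.1, -0.2]
-18 rot [-0.037, 0.009, 0.312] lin [6.0, 36.2, -0.4]
-20.5 rot [-0.042, 0.011, 0.355] lin [5.9, 41.3, -0.5]
-22 rot [-0.045, 0.011, 0.381] lin [5.7, 44.3, -0.6]
```

View pics/side9.png

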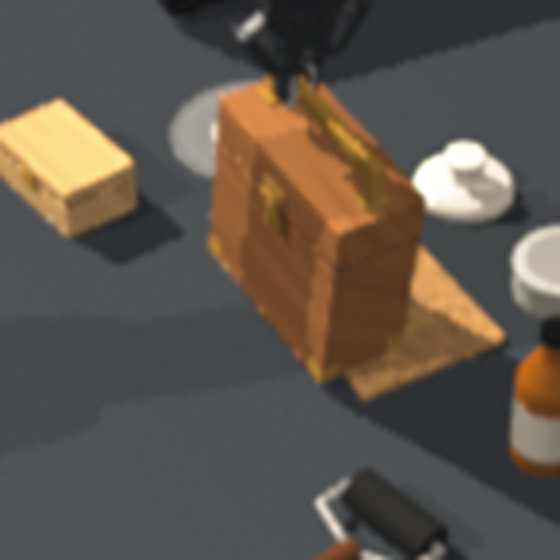

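```bash
python3 -m crank '[{"rot":[-0.002,0.001,0.017],"linear":[0.6,1.9,0.2],"hand":5},{"rot":[-0.006,0.002,0.052],"linear":[1.8,5.9,0.3],"hand":5},{"rot":[-0.011,0.003,0.095],"linear":[3,10.8,0.3],"hand":5},{"rot":[-0.016,0.004,0.139],"linear":[4,15.8,0.3],"hand":5},{"rot":[-0.021,0.005,0.182],"linear":[4.9,20.9,0.3],"hand":5},{"rot":[-0.026,0.007,0.225],"linear":[5.4,26,0.3],"hand":5},{"rot":[-0.032,0.008,0.269],"linear":[5.8,31.1,0.2],"hand":5},{"rot":[-0.037,0.009,0.312],"linear":[6,36.2,0],"hand":5},{"rot":[-0.045,0.011,0.381],"linear":[5.7,44.3,-0.2],"hand":5},{"rot":[-0.045,0.011,0.381],"linear":[5.7,44.3,-0.2],"hand":5}]'
python3 - <<'E'
from h import *
s=read_state();print(s['tool_pos'],s['tcp_rot'],s['wrist_force'],s['wrist_torque'],s['gripper_width'])
q=read_camera('side'); c=q['img'][145:285,230:370]
cv2.imwrite('pics/side10.png',cv2.resize(c,None,fx=4,fy=4,interpolation=cv2.INTER_CUBIC)[:,:,::-1])
q=read_camera('top');c=q['img'][150:290,225:365]
cv2.imwrite('pics/top10.png',cv2.resize(c,None,fx=4,fy=4,interpolation=cv2.INTER_CUBIC)[:,:,::-1])
# case pose from rigid grip: grip offset from time of grasp
p,R=cur()
pg=np.array([.48020770,-.02020523,.22007473]);Rg=Ro.from_euler('xyz',[176.7,2.4,133.3],degrees=True)
m=np.radians(8.33); ym=np.array([-np.sin(m),np.cos(m),0]); Rf=Ro.from_rotvec(-.068*ym)*Ro.from_euler('z',43.3,degrees=True)
fl=np.array([.4275,-.0127,0])+Rf.apply([-.001,.001,0])
s=read_camera('side'); cm=np.array([.6202,.001,0]);Rm=Ro.from_euler('z',8.33,degrees=True)
for n,x,y in[('FL',-.045,.095),('FR',-.045,-.095),('RL',.045,.095),('RR',.045,-.095)]:
    X0=caseP(fl,Rf,[x,y,0]); X=p+(R*Rg.inv()).apply(X0-pg); print(n,X.round(4),'mat',Rm.inv().apply(X-cm).round(4),(proj(s,X)-[230,145])*4)
E
```

```text
t: 18.0
tool_pos: [0.6042, 0.027, 0.2407]
tcp_rot: [-178.3, -6.7, 80.2]
wrist_force: [-0.7, -0.1, -5.2]
gripper_width: 0.0101
[0.60416724 0.02695548 0.24069516] [-178.3301318    -6.71076222   80.15160597] [-0.72292324 -0.11422097 -5.16539004] [-0.33356094 -0.13080506  0.00357934] 0.010111174832214452
FL [0.5642 0.1112 0.0338] mat [-0.0395  0.1172  0.0338] [261.59934046 206.41519593]
FR [ 0.532  -0.0747  0.0112] mat [-0.0982 -0.0621  0.0112] [299.4331934  357.91251279]
RL [0.6529 0.0962 0.031 ] mat [0.0461 0.0895 0.031 ] [353.38843812 196.21725885]
RR [ 0.6207 -0.0897  0.0083] mat [-0.0126 -0.0898  0.0083] [397.23440068 345.51917375]
```

View pics/side10.png

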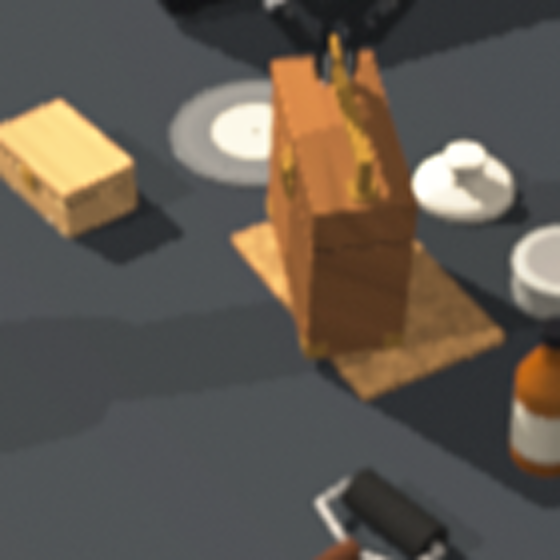

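View pics/top10.png

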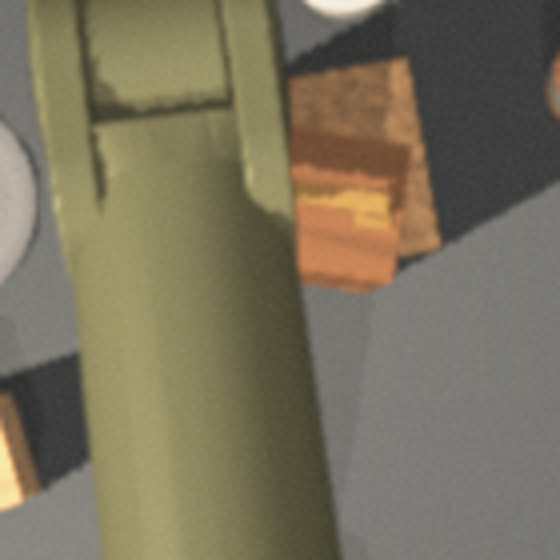

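```bash
python3 - <<'E'
from h import *
p,R=cur()
Rg=Ro.from_euler('xyz',[176.7,2.4,133.3],degrees=True)
m=np.radians(8.33); ym=np.array([-np.sin(m),np.cos(m),0]); Rf=Ro.from_rotvec(-.068*ym)*Ro.from_euler('z',43.3,degrees=True)
Rc=R*Rg.inv()*Rf; e=Rc.as_euler('ZYX'); print('case ZYX',np.degrees(e[0]),e[1:])
go([.6207,-.0897,.008],Rc,Ro.from_euler('Z',e[0]),12)
q=read_camera('side'); c=q['img'][190:250,285:345]
cv2.imwrite('pics/side11.png',cv2.resize(c,None,fx=9,fy=9,interpolation=cv2.INTER_CUBIC)[:,:,::-1])
E
```

```text
case ZYX -9.609185094797294 [0.03136908 0.11950256]
0.08 rot [-0.003, -0.01, -0.0] lin [2.1, -0.6, 1.5]
0.17 rot [-0.005, -0.02, -0.0] lin [4.3, -1.2, 3.0]
0.25 rot [-0.008, -0.03, -0.001] lin [6.4, -1.7, 4.6]
0.33 rot [-0.01, -0.04, -0.001] lin [8.5, -2.3, 6.1]
0.42 rot [-0.013, -0.05, -0.001] lin [10.6, -2.9, 7.7]
0.5 rot [-0.016, -0.06, -0.001] lin [12.6, -3.5, 9.3]
0.58 rot [-0.018, -0.07, -0.001] lin [14.7, -4.0, 11.0]
0.67 rot [-0.021, -0.08, -0.001] lin [16.7, -4.6, 12.6]
0.75 rot [-0.023, -0.09, -0.002] lin [18.8, -5.1, 14.3]
0.83 rot [-0.026, -0.1, -0.002] lin [20.8, -5.7, 16.0]
0.92 rot [-0.029, -0.11, -0.002] lin [22.7, -6.2, 17.7]
1.0 rot [-0.031, -0.12, -0.002] lin [24.7, -6.8, 19.5]
```

View pics/side11.png

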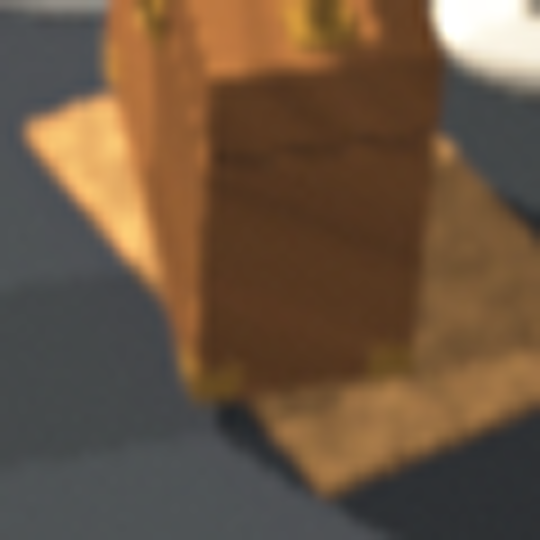

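The front-right corner measures (308,234) against (305,234.5) predicted, so the case is a few mm further forward, which does no harm. Lowering the left end.

```bash
python3 -m crank '[{"rot":[-0.003,-0.01,0],"linear":[2.1,-0.6,1.5],"hand":5},{"rot":[-0.005,-0.02,0],"linear":[4.3,-1.2,3],"hand":5},{"rot":[-0.008,-0.03,-0.001],"linear":[6.4,-1.7,4.6],"hand":5},{"rot":[-0.01,-0.04,-0.001],"linear":[8.5,-2.3,6.1],"hand":5},{"rot":[-0.013,-0.05,-0.001],"linear":[10.6,-2.9,7.7],"hand":5},{"rot":[-0.016,-0.06,-0.001],"linear":[12.6,-3.5,9.3],"hand":5},{"rot":[-0.018,-0.07,-0.001],"linear":[14.7,-4,11],"hand":5},{"rot":[-0.021,-0.08,-0.001],"linear":[16.7,-4.6,12.6],"hand":5},{"rot":[-0.023,-0.09,-0.002],"linear":[18.8,-5.1,14.3],"hand":5},{"rot":[-0.023,-0.09,-0.002],"linear":[18.8,-5.1,14.3],"hand":5}]'
python3 -c "
from h import *
s=read_state();print(s['wrist_force'],s['wrist_torque'],s['tcp_rot'])"
```

```text
t: 19.2
tool_pos: [0.6015, 0.0493, 0.2291]
tcp_rot: [-179.6, -1.6, 80.5]
wrist_force: [-0.2, 0.5, -5.5]
gripper_width: 0.0099
[-0.19949163  0.50126568 -5.50752167] [0.04773341 0.00792082 0.00872247] [-179.63869447   -1.55512745   80.47434632]
```

```bash
python3 -m crank '[{"rot":[-0.002,-0.008,0],"linear":[1.5,-0.4,1.3],"hand":5},{"rot":[-0.004,-0.015,0],"linear":[3,-0.9,2.6],"hand":5},{"rot":[-0.006,-0.023,0],"linear":[4.4,-1.3,3.9],"hand":5},{"rot":[-0.008,-0.03,0],"linear":[5.9,-1.7,5.2],"hand":5},{"rot":[-0.008,-0.03,0],"linear":[5.9,-1.7,5.2],"hand":5}]'
python3 -c "
from h import *
s=read_state();print(s['wrist_force'],s['wrist_torque'],s['tcp_rot'])"
```

```text
t: 19.7
tool_pos: [0.6015, 0.0559, 0.2248]
tcp_rot: [179.8, 0.1, 80.5]
wrist_force: [0.5, 3.3, 0.4]
gripper_width: 0.0104
[0.52339407 3.32454026 0.35093995] [ 0.70058336 -0.12129672 -0.0319045 ] [1.79798238e+02 1.09560630e-01 8.04847761e+01]
```

It is set down (wrist Fz about 0). Releasing, then lifting off and moving over the right half of the handle.

```bash
python3 -m crank '[{"rot":[0,0,0],"linear":[0,0,0],"hand":10},{"rot":[0,0,0],"linear":[0,0,0],"hand":16},{"rot":[0,0,0],"linear":[0,0,0],"hand":30},{"rot":[0,0,0],"linear":[0,0,0],"hand":45},{"rot":[0,0,0],"linear":[0,0,-10],"hand":60},{"rot":[0,0,0],"linear":[0,0,-40],"hand":60},{"rot":[0,0,0],"linear":[-30,0,-80],"hand":60},{"rot":[0,0,0],"linear":[-60,0,-110],"hand":60},{"rot":[0,0,0],"linear":[-90,0,-110],"hand":60},{"rot":[0,0,0],"linear":[-90,0,-110],"hand":60}]' 30
python3 - <<'E'
from h import *
p,R=cur();print(p,read_state()['tcp_rot'])
w=read_camera('wrist');save(w,'w12.png')
q=read_camera('side'); c=q['img'][165:255,270:370]
cv2.imwrite('pics/side12.png',cv2.resize(c,None,fx=6,fy=6,interpolation=cv2.INTER_CUBIC)[:,:,::-1])
Rz=Ro.from_euler('z',-9.6,degrees=True);rr=np.array([.6207,-.0897,.008]);fl=rr+Rz.apply([-.09,.19,0])
for n,l in [('FL',[-.045,.095,0]),('FR',[-.045,-.095,0]),('RR',[.045,-.095,0]),('lidFR',[-.045,-.095,.19]),('lidFL',[-.045,.095,.19]),('lidRR',[.045,-.095,.19]),('barR',[0,-.0815,.231]),('barL',[0,.0815,.231])]:
    X=caseP(fl,Rz,l);print(n,X.round(4),((proj(q,X)-[270,165])*6).round(),wproj(w,p,R,X).round(1))
E
```

```text
t: 20.7
tool_pos: [0.5861, -0.0403, 0.3364]
tcp_rot: [179.7, 0.4, 79.9]
wrist_force: [-0.3, -0.0, -1.0]
gripper_width: 0.0601
[ 0.58607344 -0.04031973  0.33643767] [179.70583594   0.36797092  79.89680419]
FL [0.5636 0.1126 0.008 ] [152. 219.] [278.8  31.3]
FR [ 0.532  -0.0747  0.008 ] [209. 421.] [284.9 178.7]
RR [ 0.6207 -0.0897  0.008 ] [356. 399.] [348.1 178.1]
lidFR [ 0.532  -0.0747  0.198 ] [205. 175.] [265.1 233.9]
lidFL [0.5636 0.1126 0.198 ] [144. -21.] [249.3 -12.3]
lidRR [ 0.6207 -0.0897  0.198 ] [362. 154.] [367.  232.8]
barR [ 0.5786 -0.0689  0.239 ] [279.  92.] [315.6 239.3]
barL [0.6058 0.0918 0.239 ] [221. -73.] [312.4  -6.8]
```

View pics/w12.png

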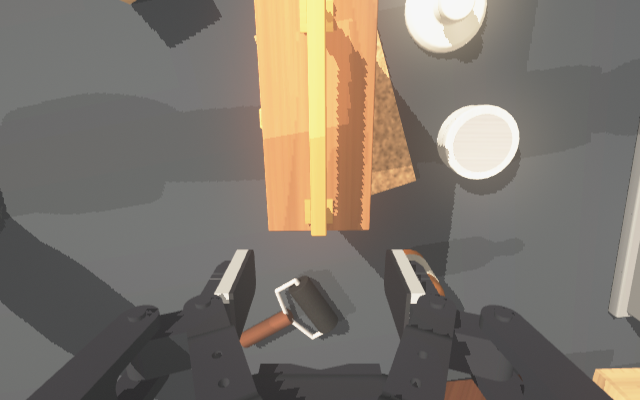

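View pics/side12.png

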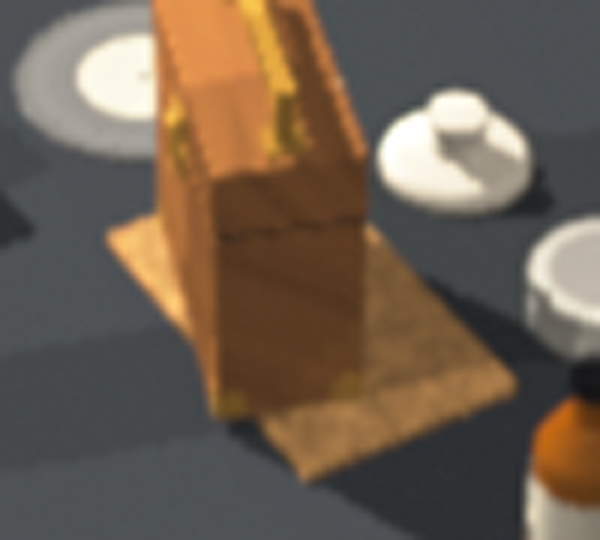

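The case stands on the mat with only its front-right corner overhanging the near edge. Both the side and wrist views show it about 2 mm further +x than the model. Next I grip the right half of the handle.

```bash
python3 - <<'E'
from h import *
p,R=cur();Rz=Ro.from_euler('z',-9.6,degrees=True);rr=np.array([.6227,-.0895,.008]);fl=rr+Rz.apply([-.09,.19,0])
rel(caseP(fl,Rz,[0,-.045,.214]),Rz*RT,p,R,'grip')
E
```

```text
grip rot [0.003, 0.003, -0.002] lin [2.6, 0.2, 113.0]
```

```bash
python3 -m crank '[{"rot":[0.003,0.003,0],"linear":[2.6,0.2,30],"hand":60},{"rot":[0.003,0.003,0],"linear":[2.6,0.2,65],"hand":60},{"rot":[0.003,0.003,0],"linear":[2.6,0.2,95],"hand":60},{"rot":[0.003,0.003,0],"linear":[2.6,0.2,113],"hand":60},{"rot":[0.003,0.003,0],"linear":[2.6,0.2,113],"hand":40},{"rot":[0.003,0.003,0],"linear":[2.6,0.2,113],"hand":30}]'
python3 -m crank '[{"rot":[0,0,0],"linear":[0,0,0],"hand":20},{"rot":[0,0,0],"linear":[0,0,0],"hand":5},{"rot":[0,0,0],"linear":[0,0,0],"hand":5},{"rot":[0,0,0],"linear":[0,0,0],"hand":5},{"rot":[0,0,0],"linear":[0,0,0],"hand":5}]' 90
python3 - <<'E'
from h import *
s=read_state();print(s['tool_pos'],s['tcp_rot'],s['wrist_force'],s['wrist_torque'],s['gripper_width'])
w=read_camera('wrist');save(w,'w13.png')
Rz=Ro.from_euler('z',-9.6,degrees=True);rl=np.array([.6544,.0978,.008])
# right up .12, front up .02 so rear-left is the pivot
Rb=Rz*Ro.from_rotvec([0,.02,0])*Ro.from_rotvec([-.1,0,0])
go(rl,Rz,Rb,10)
E
```

```text
t: 21.4
tool_pos: [0.5868, -0.0304, 0.2218]
tcp_rot: [-179.9, -0.0, 80.5]
wrist_force: [1.1, -0.4, 1.1]
gripper_width: 0.0318
t: 21.9
tool_pos: [0.5873, -0.0312, 0.2232]
tcp_rot: [179.9, -0.0, 80.4]
wrist_force: [-1.3, 1.5, 7.0]
gripper_width: 0.0103
[ 0.58729834 -0.03122039  0.22323362] [ 1.79933123e+02 -2.94682500e-02  8.04156980e+01] [-1.34161229  1.54309376  6.98455235] [0.22319303 0.35550193 0.04466288] 0.010271050185155972
0.1 rot [0.002, -0.01, -0.0] lin [2.2, 0.4, -1.5]
0.2 rot [0.004, -0.02, -0.0] lin [4.3, 0.9, -2.9]
0.3 rot [0.006, -0.03, -0.0] lin [6.5, 1.4, -4.3]
0.4 rot [0.008, -0.04, -0.0] lin [8.7, 1.8, -5.7]
0.5 rot [0.01, -0.05, -0.001] lin [10.9, 2.3, -7.1]
0.6 rot [0.012, -0.06, -0.001] lin [13.2, 2.7, -8.4]
0.7 rot [0.014, -0.07, -0.001] lin [15.4, 3.2, -9.7]
0.8 rot [0.016, -0.08, -0.001] lin [17.6, 3.7, -11.0]
0.9 rot [0.018, -0.09, -0.001] lin [19.9, 4.1, -12.3]
1.0 rot [0.02, -0.1, -0.001] lin [22.2, 4.6, -13.6]
```

View pics/w13.png

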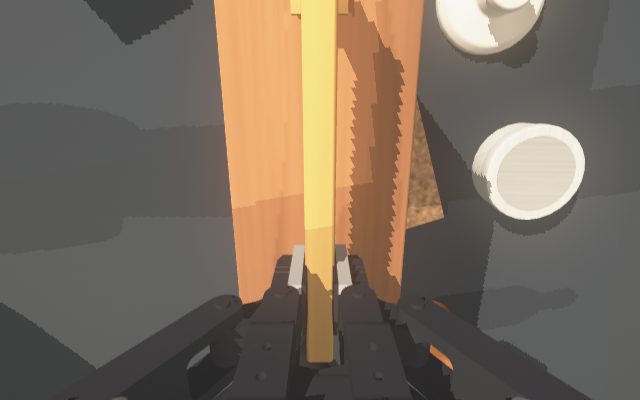

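```bash
python3 -m crank '[{"rot":[0.002,-0.01,0],"linear":[2.2,0.4,-1.8],"hand":5},{"rot":[0.004,-0.02,0],"linear":[4.3,0.9,-3.5],"hand":5},{"rot":[0.006,-0.03,0],"linear":[6.5,1.4,-5.2],"hand":5},{"rot":[0.008,-0.04,0],"linear":[8.7,1.8,-6.7],"hand":5},{"rot":[0.01,-0.05,-0.001],"linear":[10.9,2.3,-8.1],"hand":5},{"rot":[0.012,-0.06,-0.001],"linear":[13.2,2.7,-9.4],"hand":5},{"rot":[0.014,-0.07,-0.001],"linear":[15.4,3.2,-10.7],"hand":5},{"rot":[0.016,-0.08,-0.001],"linear":[17.6,3.7,-12],"hand":5},{"rot":[0.016,-0.08,-0.001],"linear":[17.6,3.7,-12],"hand":5}]'
python3 - <<'E'
from h import *
s=read_state();print(s['tool_pos'],s['tcp_rot'],s['wrist_force'],s['wrist_torque'])
swing([.6544,.0978,.008],[1,3,5.5,8,10.5,13,15.5,17.9])
q=read_camera('side'); c=q['img'][155:255,270:370]
cv2.imwrite('pics/side14.png',cv2.resize(c,None,fx=5,fy=5,interpolation=cv2.INTER_CUBIC)[:,:,::-1])
E
```

```text
t: 22.85
tool_pos: [0.5935, -0.0145, 0.2339]
tcp_rot: [-179.0, 4.6, 80.6]
wrist_force: [-1.1, -4.0, 2.3]
gripper_width: 0.0105
[ 0.59350415 -0.01448771  0.23390541] [-179.03886692    4.61677178   80.55486836] [-1.10668092 -4.04908602  2.34999803] [-0.63398561  0.30599081  0.04116675]
1 rot [-0.001, -0.0, -0.017] lin [-0.7, 2.1, 0.0]
3 rot [-0.004, -0.001, -0.052] lin [-2.0, 6.4, 0.1]
5.5 rot [-0.008, -0.002, -0.096] lin [-3.4, 11.8, 0.1]
8 rot [-0.011, -0.002, -0.139] lin [-4.6, 17.2, 0.1]
10.5 rot [-0.015, -0.003, -0.183] lin [-5.5, 22.7, 0.1]
13 rot [-0.018, -0.004, -0.226] lin [-6.3, 28.2, 0.0]
15.5 rot [-0.022, -0.005, -0.27] lin [-6.7, 33.8, -0.0]
17.9 rot [-0.025, -0.005, -0.311] lin [-6.9, 39.1, -0.1]
```

View pics/side14.png

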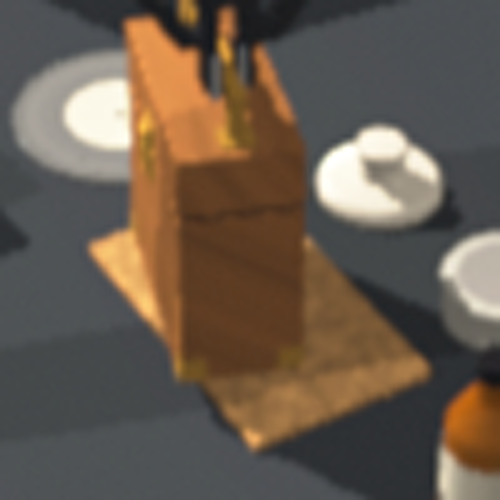

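```bash
python3 -m crank '[{"rot":[-0.001,0,-0.017],"linear":[-0.7,2.1,-0.5],"hand":5},{"rot":[-0.004,-0.001,-0.052],"linear":[-2,6.4,-0.8],"hand":5},{"rot":[-0.008,-0.002,-0.096],"linear":[-3.4,11.8,-0.8],"hand":5},{"rot":[-0.011,-0.002,-0.139],"linear":[-4.6,17.2,-0.8],"hand":5},{"rot":[-0.015,-0.003,-0.183],"linear":[-5.5,22.7,-0.8],"hand":5},{"rot":[-0.018,-0.004,-0.226],"linear":[-6.3,28.2,-0.9],"hand":5},{"rot":[-0.022,-0.005,-0.27],"linear":[-6.7,33.8,-0.9],"hand":5},{"rot":[-0.025,-0.005,-0.311],"linear":[-6.9,39.1,-1],"hand":5},{"rot":[-0.025,-0.005,-0.311],"linear":[-6.9,39.1,-1],"hand":5}]'
python3 - <<'E'
from h import *
s=read_state();print(s['tool_pos'],s['tcp_rot'],s['wrist_force'],s['wrist_torque'])
p,R=cur()
Rg=Ro.from_euler('xyz',[179.933,-.03,80.416],degrees=True);Rc=R*Rg.inv()*Ro.from_euler('z',-9.6,degrees=True)
pg=np.array([.5873,-.0312,.2232]);Rz=Ro.from_euler('z',-9.6,degrees=True);fl0=np.array([.6227,-.0895,.008])+Rz.apply([-.09,.19,0])
e=Rc.as_euler('ZYX');print(np.degrees(e[0]),e[1:])
q=read_camera('side');cm=np.array([.6202,.001,0]);Rm=Ro.from_euler('z',8.33,degrees=True)
for n,x,y in[('FL',-.045,.095),('FR',-.045,-.095),('RL',.045,.095),('RR',.045,-.095)]:
    X=p+(R*Rg.inv()).apply(caseP(fl0,Rz,[x,y,0])-pg); print(n,X.round(4),'mat',Rm.inv().apply(X-cm).round(4),((proj(q,X)-[270,155])*5).round())
go([.6544,.0978,.008],Rc,Ro.from_euler('Z',e[0]),10)
c=q['img'][155:255,270:370]
cv2.imwrite('pics/side15.png',cv2.resize(c,None,fx=5,fy=5,interpolation=cv2.INTER_CUBIC)[:,:,::-1])
E
```

```text
t: 23.8
tool_pos: [0.6308, -0.0274, 0.2328]
tcp_rot: [-179.0, 4.4, 98.4]
wrist_force: [1.3, -0.6, -4.1]
gripper_width: 0.0105
[ 0.63081029 -0.02736513  0.23278795] [-178.98043077    4.38907794   98.42843965] [ 1.34717189 -0.60356598 -4.05382266] [ 0.36896894 -0.1622959  -0.06064973]
8.329320455322712 [ 0.01888707 -0.07714645]
FL [0.5641 0.0856 0.0085] mat [-0.0432  0.0918  0.0085] [139. 253.]
FR [ 0.5918 -0.1018  0.0231] mat [-0.043  -0.0976  0.0231] [266. 388.]
RL [0.6532 0.0986 0.0068] mat [0.0468 0.0918 0.0068] [241. 217.]
RR [ 0.6809 -0.0888  0.0214] mat [ 0.047  -0.0976  0.0214] [373. 347.]
0.1 rot [-0.002, 0.008, 0.0] lin [-1.6, -0.4, 1.2]
0.2 rot [-0.004, 0.015, 0.0] lin [-3.3, -0.8, 2.3]
0.3 rot [-0.006, 0.023, 0.0] lin [-4.9, -1.2, 3.5]
0.4 rot [-0.008, 0.031, 0.0] lin [-6.5, -1.6, 4.7]
0.5 rot [-0.009, 0.039, 0.0] lin [-8.1, -2.0, 5.9]
0.6 rot [-0.011, 0.046, 0.0] lin [-9.7, -2.4, 7.1]
0.7 rot [-0.013, 0.054, 0.001] lin [-11.3, -2.8, 8.3]
0.8 rot [-0.015, 0.062, 0.001] lin [-12.9, -3.2, 9.6]
0.9 rot [-0.017, 0.069, 0.001] lin [-14.5, -3.6, 10.8]
1.0 rot [-0.019, 0.077, 0.001] lin [-16.0, -4.0, 12.1]
```

View pics/side15.png

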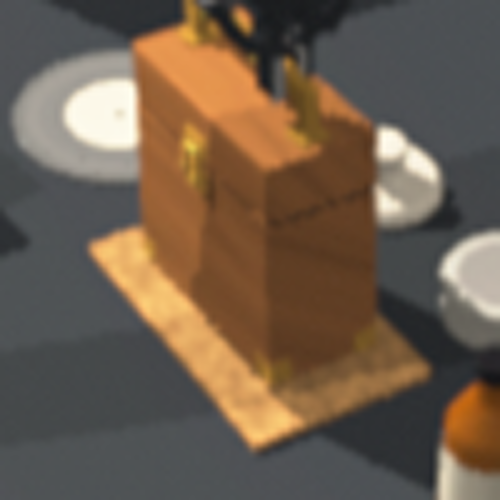

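The case is now square over the mat, with the right end still up about 14 mm. Letting it down.

```bash
python3 -m crank '[{"rot":[-0.002,0.008,0],"linear":[-1.6,-0.4,1.2],"hand":5},{"rot":[-0.004,0.015,0],"linear":[-3.3,-0.8,2.3],"hand":5},{"rot":[-0.006,0.023,0],"linear":[-4.9,-1.2,3.5],"hand":5},{"rot":[-0.008,0.031,0],"linear":[-6.5,-1.6,4.7],"hand":5},{"rot":[-0.009,0.039,0],"linear":[-8.1,-2,5.9],"hand":5},{"rot":[-0.011,0.046,0],"linear":[-9.7,-2.4,7.1],"hand":5},{"rot":[-0.013,0.054,0.001],"linear":[-11.3,-2.8,8.3],"hand":5},{"rot":[-0.015,0.062,0.001],"linear":[-12.9,-3.2,9.6],"hand":5},{"rot":[-0.015,0.062,0.001],"linear":[-12.9,-3.2,9.6],"hand":5}]'
python3 -m crank '[{"rot":[-0.001,0.004,0],"linear":[-0.8,-0.2,0.6],"hand":5},{"rot":[-0.002,0.008,0],"linear":[-1.6,-0.4,1.2],"hand":5},{"rot":[-0.003,0.012,0],"linear":[-2.4,-0.6,1.8],"hand":5},{"rot":[-0.004,0.015,0],"linear":[-3.1,-0.8,2.5],"hand":5},{"rot":[-0.004,0.015,0],"linear":[-3.1,-0.8,2.5],"hand":5}]'
python3 -c "
from h import *
s=read_state();print(s['wrist_force'],s['wrist_torque'],s['tcp_rot'])"
```

```text
t: 24.75
tool_pos: [0.6292, -0.0432, 0.2256]
tcp_rot: [-179.9, 1.0, 98.2]
wrist_force: [-0.1, 0.2, -5.6]
gripper_width: 0.0096
t: 25.25
tool_pos: [0.6293, -0.0462, 0.2237]
tcp_rot: [179.8, 0.2, 98.2]
wrist_force: [0.4, -1.4, -2.8]
gripper_width: 0.0103
[ 0.3805067  -1.36001581 -2.75809328] [-0.23166019  0.01878836  0.00101417] [179.83555718   0.1823582   98.23345609]
```

```bash
python3 -m crank '[{"rot":[0,0.002,0],"linear":[-0.4,0,0.4],"hand":5},{"rot":[0,0.003,0],"linear":[-0.6,0,0.7],"hand":5},{"rot":[0,0.003,0],"linear":[-0.6,0,0.7],"hand":5},{"rot":[0,0.003,0],"linear":[-0.6,0,0.7],"hand":10},{"rot":[0,0.003,0],"linear":[-0.6,0,0.7],"hand":16},{"rot":[0,0.003,0],"linear":[-0.6,0,0.7],"hand":30},{"rot":[0,0.003,0],"linear":[-0.6,0,0.7],"hand":45},{"rot":[0,0.003,0],"linear":[-0.6,0,0.7],"hand":60}]' 40
python3 -m crank '[{"rot":[0,0,0],"linear":[0,0,-15],"hand":60},{"rot":[0,0,0],"linear":[0,0,-45],"hand":60},{"rot":[0,0,0],"linear":[0,0,-90],"hand":60},{"rot":[0,0,0],"linear":[-30,-30,-120],"hand":60},{"rot":[0,0,0],"linear":[-60,-60,-120],"hand":60},{"rot":[0,0,0],"linear":[-90,-90,-120],"hand":60},{"rot":[0,0,0],"linear":[-120,-120,-120],"hand":60},{"rot":[0,0,0],"linear":[-150,-140,-120],"hand":60},{"rot":[0,0,0],"linear":[-180,-140,-120],"hand":60},{"rot":[0,0,0],"linear":[-200,-140,-120],"hand":60}]'
python3 - <<'E'
from h import *
s=read_state();print(s['wrist_force'])
q=read_camera('side');c=q['img'][155:255,270:370]
cv2.imwrite('pics/side16.png',cv2.resize(c,None,fx=5,fy=5,interpolation=cv2.INTER_CUBIC)[:,:,::-1])
q2=read_camera('top');c=q2['img'][120:300,160:420]
cv2.imwrite('pics/top16.png',cv2.resize(c,None,fx=3,fy=3,interpolation=cv2.INTER_CUBIC)[:,:,::-1])
for q_,z in [('record_mid',.0015),('spindle_cap_mid',.024),('roller_mid',.019),('pad_tin_mid',.019),('wash_bottle_mid',.075),('kit_box_mid',.0275)]:
    for r in place_of(q_,q2)[:1]: print(q_,round(r['score'],2),np.round(ray(q2,r['xy'],z),3))
Rz=Ro.from_euler('z',8.3,degrees=True);fl=np.array([.5641,.0856,.008])
for n,x,y in[('FL',-.045,.095),('FR',-.045,-.095),('RR',.045,-.095)]: print(n,((proj(q,caseP(fl,Rz,[x,y,0]))-[270,155])*5).round())
for n,x,y in[('lFL',-.045,.095),('lFR',-.045,-.095),('lRL',.045,.095),('lRR',.045,-.095)]: print(n,((proj(q2,caseP(fl,Rz,[x,y,.19]))-[160,120])*3).round())
E
```

```text
t: 26.05
tool_pos: [0.6292, -0.0454, 0.2228]
tcp_rot: [179.9, -0.1, 98.3]
wrist_force: [-0.2, -0.2, 0.3]
gripper_width: 0.0581
t: 27.05
tool_pos: [0.5185, -0.267, 0.3437]
tcp_rot: [179.8, 0.1, 98.1]
wrist_force: [0.5, 0.5, 0.6]
gripper_width: 0.0603
[0.48203488 0.47221256 0.64865903]
record_mid 0.59 [0.599 0.269 0.002]
spindle_cap_mid 0.57 [0.779 0.095 0.024]
roller_mid 0.72 [ 0.494 -0.301  0.019]
pad_tin_mid 0.56 [ 0.79  -0.07   0.019]
wash_bottle_mid 0.59 [ 0.679 -0.248  0.075]
kit_box_mid 0.76 [0.412 0.25  0.028]
FL [139. 254.]
FR [266. 404.]
RR [372. 361.]
lFL [273. 270.]
lFR [492. 234.]
lRL [258. 168.]
lRR [474. 131.]
```

View pics/side16.png

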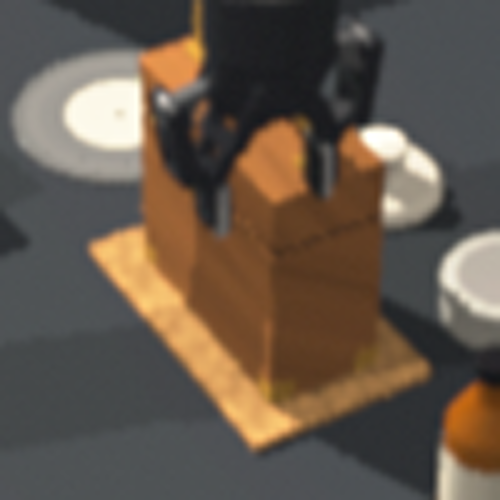

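View pics/top16.png

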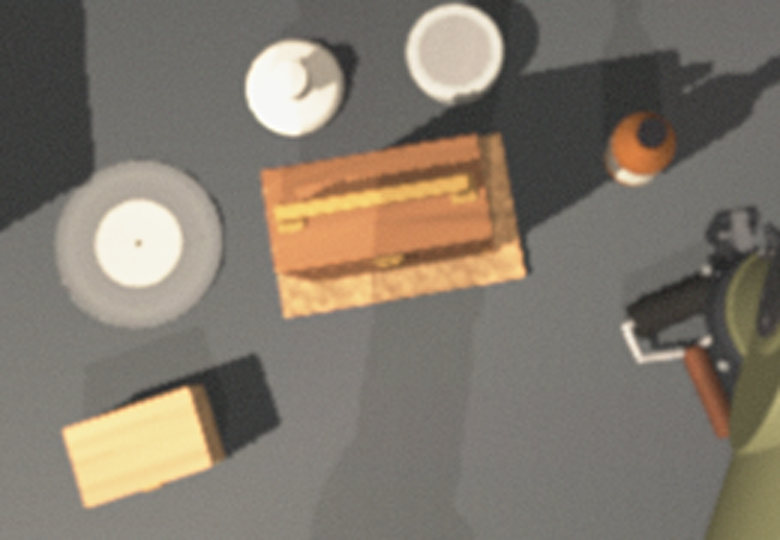

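The case stands square on the mat. Its lid corners are within about 3 px of the prediction, cork shows along the sides I can see, and the arm is clear. Handing in.

```bash
python3 -c "
from plant import *
finish_job()"
```

```text
the job is handed in; nothing more can be done
```

The wooden case is standing on the cork mat, let go, and I handed the job in at about 27 s; `finish_job()` gives no verdict.

**What I did:** I walked the case in three swings, gripping the end being lifted each time:
1. The right end was tipped up, swung about the rear-left corner and set down on the mat.
2. The left end was tipped up and swung over about the rear-right corner, which stayed down on the mat.
3. The right end was lifted again and swung square with the mat.

**During the walk:** the wrist never carried more than about 7.3 N. The case is listed at 0.75 to 1 kg, so part of its weight stayed on the pivot. Each end came down gradually.

**Last checks:**
- **Case:** the side and top pictures show it upright and square on the mat. By tracked pose, each bottom corner is about 27 mm or more inside the mat's edges. The pictures agree with that to within a few mm, and about 9 mm at one lid corner.
- **Bystanders:** they measured within about 12 mm of their starting places, which is roughly the networks' noise.
- **Arm:** it is clear of everything, with no force on the wrist.

**Disagreements:** after the second swing the views put the case 2–3 mm further onto the mat than my tracked pose, so I corrected for that before the last grip. Partway through the walk, the pivot was briefly pressed down with about 7 N before I eased it.

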